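Run a board through the test jig

TASK

Slide the circuit board out from under the microscope, lay it in the nest of the test jig with its terminal strip towards the lid's hinge, push the lid down past its catch and let go so that it stays locked. With the lid locked press the start plunger right down to its stop and hold it there for about a second, then press the lid down once more so that the catch lets go and the lid springs open. Put the board flat, components up, in the empty tray without dropping it, leave the jig open, do not strike the microscope and do not disturb the solder reel or the flask.

Things in the scene. Friction and masses are not known exactly. Their poses are not given: they have to be found in the camera images.
- board: Loose green circuit board, 130 x 85 x 3 mm, about 0.2 kg, at first flat on the microscope's base. Origin: centre of its underside; x along its length, z up. On its middle stands a dark transformer, 40 (x) x 30 (y) mm, its top 35 mm above the origin: grip the board by it, across the 30 mm; the ground 25 mm to either y side of it is bare. Two black relays 17 mm high at the -x end.
- board_terminals (a point): Top middle of the grey terminal strip (62 mm long, 16 mm high) across the board's +x end, 56 mm from the board's centre along its x.
- microscope: Fixed white inspection microscope. Origin: centre of the underside of its base, 240 (x) x 190 (y) x 22 mm; its open front is at -x, its pole at the far side, +x. The board lies on the base below the head, so a gripper that points straight down cannot reach it: the tool must lean back towards the front.
- scope_head (a point): Centre of the underside of the ring light at the bottom of the microscope's head, 186 mm above the table, 20 mm in front of the base's middle. Ring light of radius 37 mm; from 238 mm above the table a ring of radius 42 mm, then a body 78 (x) x 70 (y) mm and a camera up to 385 mm.
- scope_pole (a point): Foot of the microscope's pole (radius 12.5 mm, 340 mm long) on the base, 95 mm behind the base's middle. The focus carriage on it is 50 mm square, 102 mm over its knobs (y), 220 to 286 mm above the table; a 30 mm arm joins it to the head.
- jig: Fixed test jig. Origin: centre of the underside of its 250 x 250 mm base; its top deck is 50 mm above the table; front at -x, lid hinge at the back (+x).
- nest (a point): Centre of the nest, at the height where the board's underside rests (56 mm above the table, 6 mm above the deck, on two white rails); 25 mm to the +y side of the jig's middle, axes as the jig's. The board lies with its length along x between four white corner guides that stand 10 mm above the seat and leave 3 mm of play all round.
- lid (a joint): Angle of the lid (rad): 0 locked (level), down to -0.043 at the stop below that, 1.3 fully open. A damped spring (4 N at the front bar when closed, less when open) swings it open in 2 s. Push-push catch: pressed below -0.037 when open and let go, it stays locked at 0; pressed below -0.037 again and let go, it springs open. About 7 N on the press pad, pushed slowly, reaches the stop.
- lid_press (a point): Middle of the black press pad on the upper face of the lid's front bar, 190 mm from the hinge axis, 5 mm above the lid's mid-plane. x along the lid towards the hinge, z out of its upper face. The lid is a 10 mm thick frame, 150 mm wide (y), its front edge 20 mm beyond this point, with a window 135 x 74 mm for the transformer.
- lid_hinge (a point): Point on the lid's hinge axis (which runs along the jig's y), 105 mm behind the nest's centre along the jig's +x and 85 mm above the table. The axes of this point turn with the lid. On the lid's under side hangs the catch's black tongue, 12 mm thick (x), 42 mm wide (y), 192 mm from the axis and reaching 48 mm below the lid's mid-plane: with the lid open it juts out towards the robot above the nest.
- plunger (a joint): Travel of the start plunger (m): 0 up, 0.012 at its stop. Spring: 3 N at first, 9 N at the stop; comes back up by itself.
- plunger_top (a point): Middle of the top of the black mushroom head of the start plunger, radius 21 mm, beside the lid on the jig's deck (60 mm to the front of and 88 mm to the -y side of the jig's middle), 89 mm above the table when up. Pressed straight down.
- tray: Empty fixed black tray, 210 (x) x 160 (y) x 30 mm outside, walls 4 mm, floor 4 mm thick. Origin: centre of its underside.
- reel: Loose solder reel, standing, radius 32 mm, 54 mm tall; origin at the centre of its underside. Leave it alone.
- flask: Loose white flask, standing, radius 28 mm, 140 mm tall; origin at the centre of its underside. Leave it alone.
Things that resemble listed ones, but are neither listed nor needed, are in the scene too. What is shaped like the board but blue or orange is not meant.

How it is judged (in metres and radians):
On the way, in this order (a step that is already met when the one before it is completed fails the run):
1. the board lies in the nest, terminal strip to the hinge, lid open (x of board in the frame of nest between -0.005 and 0.005 m and y of board in the frame of nest between -0.005 and 0.005 m and z of board in the frame of nest below 0.003 m and x of board_terminals in the frame of nest above 0.04 m and angle between board's own z axis and vertical below 0.06 rad and value of joint lid above 0.8 rad), for 0.3 s.
2. the lid is shut at its locked height over the board (value of joint lid between -0.01 and 0.015 rad and z of board in the frame of nest below 0.003 m), for 0.3 s.
3. the plunger is held at its stop while the lid is locked (all of step 2 and value of joint plunger above 0.0105 m), for 0.5 s.
4. the catch is released and the lid has sprung open (value of joint lid above 1.1 rad and value of joint plunger below 0.002 m), for 0.2 s.
At the end, for the whole second after the job is handed in: The board lies flat on the tray's floor, components up (within 0.06 rad of level), at rest and let go; the lid stands open (over 1.1 rad); the plunger is up (all of step 4 and z of board in the frame of tray between 0.001 and 0.008 m and x of board in the frame of tray between -0.06 and 0.06 m and y of board in the frame of tray between -0.05 and 0.05 m and angle between board's own z axis and vertical below 0.06 rad and linear speed of board below 0.02 m/s); the robot touches nothing.
It fails at once if the board is dropped or thrown (moves faster than 0.9 m/s while no finger holds it) (linear speed of board above 0.9 m/s and contact force between board and the fingers below 0.1 N).
It fails at once if the microscope is struck by the arm or the fingers (over 20 N) (contact force between microscope and the arm above 20 N or contact force between microscope and the fingers above 20 N).
It fails at once if the solder reel is moved or tipped (distance of reel from where it was at the start of the episode above 0.03 m or angle between reel's own z axis and vertical above 0.4 rad).
It fails at once if the flask is moved or tipped (distance of flask from where it was at the start of the episode above 0.03 m or angle between flask's own z axis and vertical above 0.4 rad).
It also fails if it takes over 72 s, if anything falls off the work surface, if the arm or the gripper's body presses on something with over 40 N, if the wrist force passes 120 N, or if a joint passes its speed limit or range.

ROBOT

A 6-joint arm with a two-finger parallel gripper is mounted at the origin on the work surface. World frame = base frame: x ahead of the robot, y to its left, z up, the work surface at z = 0. Lengths are in mm, angles in rad, forces in N, time in s.
With the tool pointing down it reaches from about 350 to 950 mm from the base axis. Payload 17.4 kg.
Tool frame: the origin (TCP) lies between the finger pads; the fingertips stand 17 mm ahead of it and the grasp point (between the pads) lies 2 mm behind it; z points along the fingers, y is the line along which they close (so a half turn about z gives the same grasp; the last joint's range is limited). The gripper opens to 93 mm and grips with 3 to 60 N. Pads are 15 mm wide; open, the fingers measure 128 mm over their backs; the gripper's body (75 mm by 188 mm) begins 65 mm behind the grasp point.
Start: joints at [1.138, 0.116, 1.442, -0, 1.584, -0.038], TCP at [259.629, 623.077, 235.646] pointing down, gripper open.
Joint ranges: [-2.83, 2.83], [-0.83, 2.19], [0.07, 2.5], [-1.14, 4.28], [0.01, 3], [-2.97, 2.97]. Speed limits (rad/s): [1.89, 1.89, 2.22, 3.14, 3.14, 3.14].

INTERFACE

Orientations are given as a rotation vector (axis times angle).
In Python, from rig import get_state, read_camera, hand_in gives the robot as it stands.
- The arm moves only by the tool jog_arm, never from a script. Its argument "steps" is a list of rows, each an object of numbers: "dx", "dy", "dz": the shift along the tool's x, y, z in units of 30 mm (1.0 is 30 mm); "ax", "ay", "az": the turn, a rotation vector about the tool's x, y, z in rad. In form: [{"dx": .., "dy": .., "dz": .., "ax": .., "ay": .., "az": ..}, ...]. A call has 1 to 12 rows; each row shifts and turns the commanded pose from where the row before left it, along the tool's axes as they then stand; what a row does not reach is not made up. A row lasts 1/12 s, in which the tool goes at most 41.7 mm and 7.16 degrees, less where a joint would pass 70% of its speed; a pose out of reach is approached as far as the arm can. A call is refused whole if a number of a shift passes 1 or a number of a turn 0.125, either way. A call with a gripper value outside its range is refused whole. "gripper" is the finger opening in mm, from 0 to 93, set as the call begins (left out, the last holds). The fingers move at their own pace and stop on an object; the grip force is fixed at half the most. Time passes only in rows, so rows that do not move let the fingers close. It gives the time, the measured TCP pose, the force, the opening and the grip force at its end, in the units of the state.
- get_state(): the state, without advancing time (a new reading comes with each control period).
- read_camera(name): name is "side" or "top" or "wrist"; returns a dict with "frame" (400x640x3 uint8, red, green, blue), "K" (3x3 intrinsics, pixels), "k1" (the pictures are not rectified: a ray, as slopes to the right and down, at radius r is drawn at 1 + k1 r^2 times it, then the intrinsics apply), "R" (3x3) and "t" (3): a world point X has camera coordinates R X + t. Camera axes: x right, y down, z forward; pixel columns grow to the right and rows downward; lengths in mm; the calibration is good to about 2 mm. A picture is of the moment at which its call begins. There is no depth.
- hand_in(): hands the job in; it is judged then, once.
The state is a dict: "time": time; "q": joint angles; "qvel": joint speeds; "joint_efforts": joint torques, N m; "position": TCP position; "ee_rot": TCP orientation; "contact_force": force on the tool from outside, world axes, zero at the start; "wrist_torque": the same for the moment, N m; "width": opening from 0.0 (shut) to 1.0 (fully open); "gripper_force": force on a finger pad.
Only numpy, scipy, OpenCV 4.12 (cv2) and the standard library are available. Lean on these libraries where they do the work, as an engineer would, in place of code of your own. Each camera call takes 0.05 s, during which the arm holds its last target. There are 200 camera calls.

## Working session

There is one attempt and no reset: what is moved stays moved. The work goes in short steps, Python scripts to look and compute and a tool call to move; the robot and the scene stay as the last step left them, time stands still between calls to the robot, and variables do not carry over. Pictures are saved under pics/ and viewed, at most 10 in all, crops included, and the job is handed in when it is done.

Besides the shell and the picture viewer there is one more tool, called after ">>>" as a command line: name --argument value ..., lists and objects as JSON in quotes. jog_arm: Moves the arm, as the interface text tells. Its arguments: {"type":"object","properties":{"steps":{"type":"array"},"gripper":{"type":"number"}},"required":["steps"]}

```bash
mkdir -p pics; ls
cat > h.py <<'E'
import numpy as np, cv2, pickle
from rig import get_state, read_camera
def shot(n,f):
    c=read_camera(n); cv2.imwrite('pics/'+f+'.png',cv2.cvtColor(c['frame'],cv2.COLOR_RGB2BGR)); pickle.dump(c,open(f+'.pkl','wb')); return c
def load(f): return pickle.load(open(f+'.pkl','rb'))
def ray(c,uv):
    K=np.array(c['K']); R=np.array(c['R']); t=np.array(c['t'])
    d=np.array([(uv[0]-K[0,2])/K[0,0],(uv[1]-K[1,2])/K[1,1]]); s=d.copy()
    for _ in range(30): s=d/(1+c['k1']*(s@s))
    v=R.T@np.array([s[0],s[1],1]); return -R.T@t, v/np.linalg.norm(v)
def onz(c,uv,z):
    o,v=ray(c,uv); return o+v*(z-o[2])/v[2]
def proj(c,X):
    p=np.array(c['R'])@np.array(X,float)+np.array(c['t']); s=p[:2]/p[2]; s=s*(1+c['k1']*(s@s)); K=np.array(c['K'])
    return np.array([K[0,0]*s[0]+K[0,2],K[1,1]*s[1]+K[1,2]])
def tri(a,ua,b,ub):
    o1,v1=ray(a,ua);o2,v2=ray(b,ub)
    A=np.stack([v1,-v2],1); s=np.linalg.lstsq(A,o2-o1,rcond=None)[0]
    p,q=o1+s[0]*v1,o2+s[1]*v2; return (p+q)/2,np.linalg.norm(p-q)
E
python3 - <<'E'
from h import *
for n in ['side','top','wrist']:
    c=shot(n,n+'0'); R=np.array(c['R']); print(n,(-R.T@np.array(c['t'])).round(),R[2].round(2),np.array(c['K'])[0],c['k1'])
print(get_state())
E
```

```text
pics
side [  124. -1197.  1027.] [ 0.25  0.75 -0.61] [495.44637499   0.         314.25248545] 0.03581613509474315
top [ 350. -104. 1767.] [ 0.08 -0.01 -1.  ] [493.58261196   0.         311.02566699] -0.02340868086858615
wrist [199. 649. 384.] [ 0.22 -0.09 -0.97] [278.34413331   0.         312.9848385 ] -0.01162546384248646
{'time': 0.15, 'q': array([ 1.13818979e+00,  1.16375768e-01,  1.44211059e+00,  4.69386342e-06,
        1.58398957e+00, -3.78061680e-02]), 'qvel': array([-0.00079616, -0.0021202 , -0.00130953, -0.00089134, -0.00059737,
        0.0004722 ]), 'joint_efforts': array([ 8.93822853e-04, -7.21761990e+01, -6.22950268e+01,  7.79101532e-02,
        2.25262792e-02, -1.32138534e-04]), 'position': array([259.57418771, 622.94482024, 235.07553934]), 'ee_rot': array([-6.16089835e-01, -3.08037562e+00,  1.34742817e-03]), 'contact_force': array([ 0.70552552,  0.7187951 , -0.61248166]), 'wrist_torque': array([-0.03835159, -0.01450686, -0.03205268]), 'gripper_force': 0.0, 'width': 0.9967106821725779}
```

View pics/top0.png

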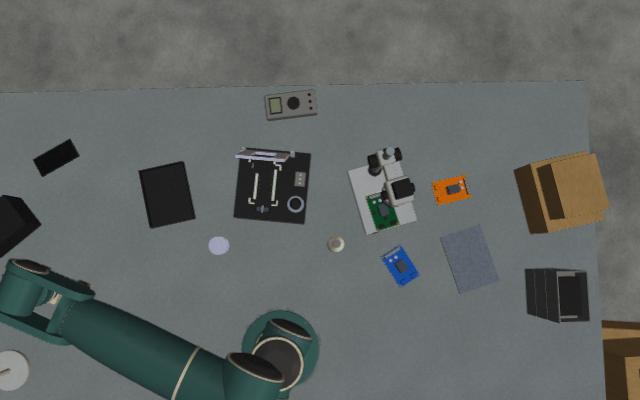

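View pics/side0.png

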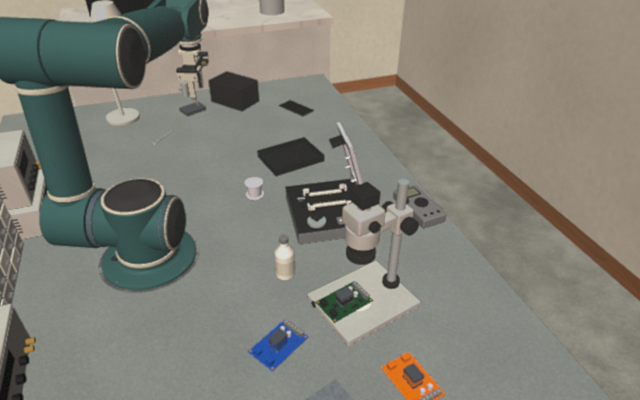

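The top view shows the robot base at (281,345), jig at (272,187) with its lid open, tray at (167,194), board on the microscope base at (382,210), reel at (218,245) and flask at (336,243). The side view shows the green board at (345,298) and the ring light at (360,255).

Run:
```python
from h import *
T=cv2.imread('pics/top0.png');S=cv2.imread('pics/side0.png')
a=cv2.resize(T[135:245,340:425],None,fx=4.5,fy=4.5,interpolation=cv2.INTER_CUBIC)
b=cv2.resize(T[140:230,225:315],None,fx=4.4,fy=4.4,interpolation=cv2.INTER_CUBIC)
h=max(a.shape[0],b.shape[0]); o=np.zeros((h,a.shape[1]+b.shape[1],3),np.uint8); o[:a.shape[0],:a.shape[1]]=a;o[:b.shape[0],a.shape[1]:]=b
cv2.imwrite('pics/tz.png',o);print(o.shape)
a=cv2.resize(S[170:350,280:430],None,fx=2.66,fy=2.66,interpolation=cv2.INTER_CUBIC)
b=cv2.resize(S[115:250,250:375],None,fx=3.1,fy=3.1,interpolation=cv2.INTER_CUBIC)
h=max(a.shape[0],b.shape[0]); o=np.zeros((h,a.shape[1]+b.shape[1],3),np.uint8); o[:a.shape[0],:a.shape[1]]=a;o[:b.shape[0],a.shape[1]:]=b
cv2.imwrite('pics/sz.png',o);print(o.shape)
```

```text
(495, 778, 3)
(479, 787, 3)
```

View pics/tz.png

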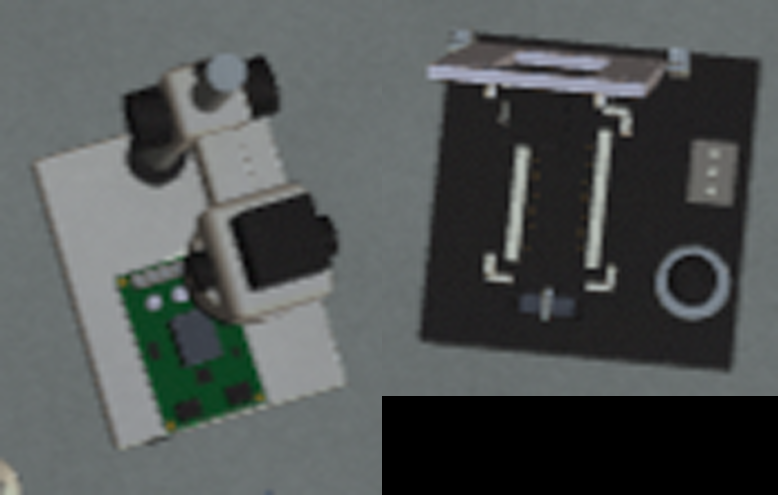

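View pics/sz.png

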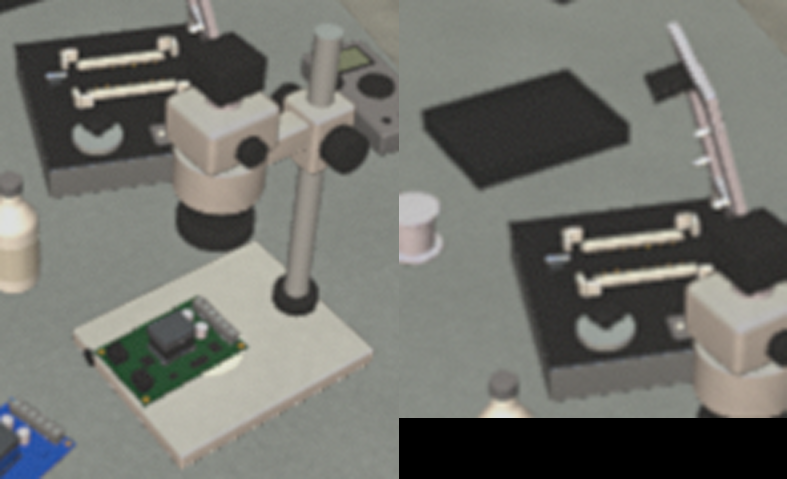

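The zooms show the board with its grey terminals towards the pole and relays to the front, so it only needs to turn from the scope's yaw to the jig's. The jig's lid, rails, corner guides and plunger ring are visible.

```bash
cat > m.py <<'E'
from h import *
def hsv(c): return cv2.cvtColor(c['frame'],cv2.COLOR_RGB2HSV)
def blob(m,seed):
    m=cv2.morphologyEx(m.astype(np.uint8),cv2.MORPH_CLOSE,np.ones((3,3)))
    cs=cv2.findContours(m,cv2.RETR_EXTERNAL,cv2.CHAIN_APPROX_NONE)[0]
    return min(cs,key=lambda k:-cv2.pointPolygonTest(k,seed,True) if len(k)>8 else 1e9)
def quad(k,n=4):
    k=cv2.convexHull(k)
    for e in np.arange(1,15,.25):
        a=cv2.approxPolyDP(k,e,True)
        if len(a)<=n: return a[:,0].astype(float)
E
python3 - <<'E'
from m import *
np.set_printoptions(suppress=True,precision=1)
T=load('top0');S=load('side0');hT,hS=hsv(T),hsv(S)
g=lambda h:(abs(h[...,0].astype(int)-65)<15)&(h[...,1]>110)
for n,c,h,sd in(('top',T,hT,(378.,220.)),('side',S,hS,(335.,305.))):
    k=blob(g(h),sd);q=quad(k,5 if n=='top' else 4);print('board',n,cv2.contourArea(k),[(*u,*onz(c,u,25)[:2].round(1)) for u in q])
dk=lambda h:h[...,2]<75
for nm,st,ss,z in(('jig',(258.,215.),(300.,215.),50),('tray',(167.,194.),(290.,155.),30)):
    for n,c,h,sd in(('top',T,hT,st),('side',S,hS,ss)):
        k=blob(dk(h),sd);q=quad(k,6 if n=='side' else 4);print(nm,n,cv2.contourArea(k),[(*u,*onz(c,u,z)[:2].round(1)) for u in q])
wb=lambda h:(h[...,1]<45)&(h[...,2]>165)
for n,c,h,sd in(('top',T,hT,(362.,190.)),('side',S,hS,(370.,315.))):
    k=blob(wb(h),sd);q=quad(k,6);print('base',n,cv2.contourArea(k),[(*u,*onz(c,u,22)[:2].round(1)) for u in q])
print(hT[190,362],hS[315,370],hT[220,372],hT[215,258],hT[194,167])
# transformer: dark non-green inside board
for n,c,u in(('T',T,(340+195/4.5,135+337/4.5)),('S',S,(280+170/2.66,170+330/2.66))): print('tf',n,onz(c,u,57))
print('tri tf',tri(T,(340+195/4.5,135+337/4.5),S,(280+172/2.66,170+330/2.66)))
print('plunger',onz(T,(225+(692-382.)/4.4,140+283/4.4),89))
print('reel',onz(T,(218,245),54),onz(S,(254,182),54),'flask',onz(T,(336,243),140),onz(S,(284,240),140))
E
```

```text
board top 408.0 [(np.float64(368.0), np.float64(196.0), np.float64(530.7), np.float64(-323.2)), (np.float64(380.0), np.float64(197.0), np.float64(526.2), np.float64(-365.8)), (np.float64(392.0), np.float64(207.0), np.float64(489.6), np.float64(-407.2)), (np.float64(396.0), np.float64(224.0), np.float64(429.0), np.float64(-419.2)), (np.float64(376.0), np.float64(227.0), np.float64(420.0), np.float64(-347.9))]
board side 82.0 [(np.float64(333.0), np.float64(293.0), np.float64(462.5), np.float64(-337.7)), (np.float64(334.0), np.float64(302.0), np.float64(453.9), np.float64(-368.4)), (np.float64(332.0), np.float64(318.0), np.float64(430.4), np.float64(-417.1)), (np.float64(319.0), np.float64(304.0), np.float64(414.0), np.float64(-362.2))]
jig top 4415.5 [(np.float64(246.0), np.float64(148.0), np.float64(707.7), np.float64(104.7)), (np.float64(310.0), np.float64(154.0), np.float64(681.4), np.float64(-120.4)), (np.float64(303.0), np.float64(224.0), np.float64(435.2), np.float64(-90.4)), (np.float64(233.0), np.float64(216.0), np.float64(468.5), np.float64(152.9))]
jig side 2837.0 [(np.float
[... 1635 characters left out ...]
4(248.0), np.float64(349.2), np.float64(-204.7))]
base side 3067.0 [(np.float64(376.0), np.float64(261.0), np.float64(625.2), np.float64(-258.3)), (np.float64(419.0), np.float64(302.0), np.float64(668.7), np.float64(-437.8)), (np.float64(348.0), np.float64(345.0), np.float64(439.5), np.float64(-505.4)), (np.float64(308.0), np.float64(294.0), np.float64(398.2), np.float64(-316.8))]
[ 90   7 156] [ 30  18 188] [105   8 130] [30  8 34] [ 0 15 33]
tf T [ 477.6 -371.    57. ]
tf S [ 477.4 -377.7   57. ]
tri tf (array([ 479.8, -372.6,   50.6]), np.float64(3.558063605400461))
plunger [501.  -66.4  89. ]
reel [368.8 205.2  54. ] [372.2 205.9  54. ] flask [ 365.7 -198.3  140. ] [ 364.7 -214.   140. ]
```

```bash
cat > p.py <<'E'
# plan straight moves: pose = (x,y,z,yaw_deg,lean_deg); prints jog rows
import numpy as np, json, sys
from scipy.spatial.transform import Rotation as Ro
from rig import get_state
def RR(ps,la):
    p,l=np.radians([ps,la]); c,s=np.cos(l),np.sin(l)
    return Ro.from_euler('z',p).as_matrix()@np.array([[c,0,s],[0,-1,0],[s,0,-c]])
def cur():
    s=get_state(); R=Ro.from_rotvec(s['ee_rot']).as_matrix()
    return np.array([*s['position'],np.degrees(np.arctan2(R[0,1],-R[1,1])),np.degrees(np.arcsin(np.clip(R[2,0],-1,1)))]),R,s
def plan(*wps,start=None):
    """wps: (pose, nrows)"""
    c,R,s=cur(); 
    if start is not None: c=np.array(start,float);R=RR(*c[3:])
    print('at',c.round(1),'t',round(s['time'],2),'q',s['q'].round(2),'F',s['contact_force'].round(1),'w',round(s['width']*93,1),'gf',round(s['gripper_force'],1))
    p=c[:3].copy(); rows=[]
    for w,n in wps:
        w=np.array(w,float)
        for i in range(1,n+1):
            k=c+(w-c)*i/n
            d=(R.T@(k[:3]-p)/30).round(2); a=Ro.from_matrix(R.T@RR(*k[3:])).as_rotvec().round(3)
            r={n_:float(v) for n_,v in zip(('dx','dy','dz','ax','ay','az'),(*d,*a)) if v}
            if abs(d).max()>1 or abs(a).max()>.125 or np.linalg.norm(d)>1.39: print('!! big',r)
            p=p+R@(d*30); R=R@Ro.from_rotvec(a).as_matrix(); rows.append(r)
        c=w
    for i in range(0,len(rows),12): print(json.dumps(rows[i:i+12]))
E
python3 -c "
from p import *
plan(((450,60,300,-7,0),24),((450,60,300,-7,45),7))"
```

```text
at [259.6 622.9 235.1 157.4   0. ] t 0.15 q [ 1.14  0.12  1.44  0.    1.58 -0.04] F [ 0.7  0.7 -0.6] w 92.7 gf 0.0
[{"dx": -0.54, "dy": -0.62, "dz": -0.09, "ax": -0.001, "az": 0.12}, {"dx": -0.62, "dy": -0.55, "dz": -0.09, "az": 0.119}, {"dx": -0.68, "dy": -0.47, "dz": -0.09, "az": 0.12}, {"dx": -0.72, "dy": -0.39, "dz": -0.09, "az": 0.119}, {"dx": -0.77, "dy": -0.3, "dz": -0.09, "az": 0.12}, {"dx": -0.8, "dy": -0.21, "dz": -0.09, "az": 0.119}, {"dx": -0.82, "dy": -0.11, "dz": -0.09, "az": 0.12}, {"dx": -0.83, "dy": -0.01, "dz": -0.09, "az": 0.119}, {"dx": -0.82, "dy": 0.09, "dz": -0.09, "az": 0.12}, {"dx": -0.8, "dy": 0.19, "dz": -0.09, "az": 0.119}, {"dx": -0.78, "dy": 0.27, "dz": -0.09, "az": 0.12}, {"dx": -0.73, "dy": 0.37, "dz": -0.09, "az": 0.119}]
[{"dx": -0.69, "dy": 0.46, "dz": -0.09, "az": 0.12}, {"dx": -0.63, "dy": 0.53, "dz": -0.09, "az": 0.12}, {"dx": -0.56, "dy": 0.61, "dz": -0.09, "az": 0.119}, {"dx": -0.49, "dy": 0.67, "dz": -0.09, "az": 0.12}, {"dx": -0.4, "dy": 0.72, "dz": -0.09, "az": 0.119}, {"dx": -0.31, "dy": 0.76, "dz": -0.09, "az": 0.12}, {"dx": -0.22, "dy": 0.8, "dz": -0.09, "az": 0.119}, {"dx": -0.12, "dy": 0.82, "dz": -0.09, "az": 0.12}, {"dx": -0.03, "dy": 0.82, "dz": -0.09, "az": 0.119}, {"dx": 0.08, "dy": 0.82, "dz": -0.09, "az": 0.12}, {"dx": 0.17, "dy": 0.81, "dz": -0.09, "az": 0.119}, {"dx": 0.26, "dy": 0.78, "dz": -0.09, "az": 0.12}]
[{"dx": 0.01, "ay": 0.112}, {"dz": -0.01, "ay": 0.112}, {"ay": 0.113}, {"dx": -0.01, "ay": 0.112}, {"ay": 0.112}, {"ay": 0.112}, {"ay": 0.112}]
```

>>> jog_arm --steps '[{"dx": -0.54,"dy": -0.62,"dz": -0.09,"az": 0.12},{"dx": -0.62,"dy": -0.55,"dz": -0.09,"az": 0.12},{"dx": -0.68,"dy": -0.47,"dz": -0.09,"az": 0.12},{"dx": -0.72,"dy": -0.39,"dz": -0.09,"az": 0.12},{"dx": -0.77,"dy": -0.3,"dz": -0.09,"az": 0.12},{"dx": -0.8,"dy": -0.21,"dz": -0.09,"az": 0.12},{"dx": -0.82,"dy": -0.11,"dz": -0.09,"az": 0.12},{"dx": -0.83,"dy": -0.01,"dz": -0.09,"az": 0.12},{"dx": -0.82,"dy": 0.09,"dz": -0.09,"az": 0.12},{"dx": -0.8,"dy": 0.19,"dz": -0.09,"az": 0.12},{"dx": -0.78,"dy": 0.27,"dz": -0.09,"az": 0.12},{"dx": -0.73,"dy": 0.37,"dz": -0.09,"az": 0.12}]'

```text
schema error: expected keys dx, dy, dz, ax, ay, az
```

>>> jog_arm --steps '[{"dx": -0.69,"dy": 0.46,"dz": -0.09,"az": 0.12},{"dx": -0.63,"dy": 0.53,"dz": -0.09,"az": 0.12},{"dx": -0.56,"dy": 0.61,"dz": -0.09,"az": 0.12},{"dx": -0.49,"dy": 0.67,"dz": -0.09,"az": 0.12},{"dx": -0.4,"dy": 0.72,"dz": -0.09,"az": 0.12},{"dx": -0.31,"dy": 0.76,"dz": -0.09,"az": 0.12},{"dx": -0.22,"dy": 0.8,"dz": -0.09,"az": 0.12},{"dx": -0.12,"dy": 0.82,"dz": -0.09,"az": 0.12},{"dx": -0.03,"dy": 0.82,"dz": -0.09,"az": 0.12},{"dx": 0.08,"dy": 0.82,"dz": -0.09,"az": 0.12},{"dx": 0.17,"dy": 0.81,"dz": -0.09,"az": 0.12},{"dx": 0.26,"dy": 0.78,"dz": -0.09,"az": 0.12}]'

```text
schema error: expected keys dx, dy, dz, ax, ay, az
```

>>> jog_arm --steps '[{"ay": 0.112},{"ay": 0.112},{"ay": 0.112},{"ay": 0.112},{"ay": 0.112},{"ay": 0.112},{"ay": 0.112},{}]'

```text
schema error: expected keys dx, dy, dz, ax, ay, az
```

Run:
```python
from m import *
from p import *
print(cur()[0].round(1),cur()[2]['q'].round(2))
c=shot('wrist','w1'); print((-np.array(c['R']).T@c['t']).round(),np.array(c['R'])[2].round(2))
```

```text
[259.6 622.9 235.1 157.4   0. ] [ 1.14  0.12  1.44  0.    1.58 -0.04]
[199. 649. 384.] [ 0.22 -0.09 -0.97]
```

View pics/w1.png

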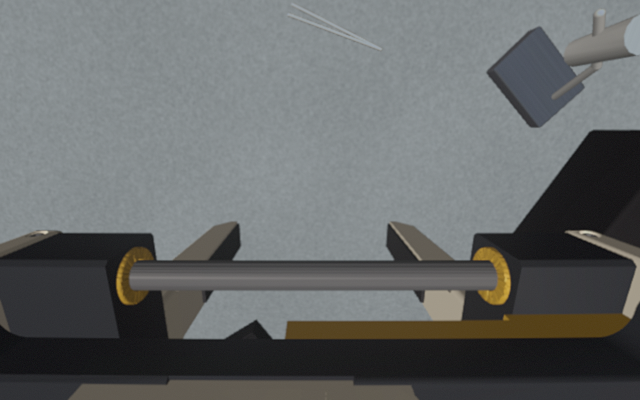

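The wrist picture (arm not yet moved) shows the fingers at about (215,250) and (420,250), with image up = tool +x. The move rows need all six keys.

>>> jog_arm --steps '[{"dx": -0.54,"dy": -0.62,"dz": -0.09,"ax": 0,"ay": 0,"az": 0.12},{"dx": -0.62,"dy": -0.55,"dz": -0.09,"ax": 0,"ay": 0,"az": 0.12},{"dx": -0.68,"dy": -0.47,"dz": -0.09,"ax": 0,"ay": 0,"az": 0.12},{"dx": -0.72,"dy": -0.39,"dz": -0.09,"ax": 0,"ay": 0,"az": 0.12},{"dx": -0.77,"dy": -0.3,"dz": -0.09,"ax": 0,"ay": 0,"az": 0.12},{"dx": -0.8,"dy": -0.21,"dz": -0.09,"ax": 0,"ay": 0,"az": 0.12},{"dx": -0.82,"dy": -0.11,"dz": -0.09,"ax": 0,"ay": 0,"az": 0.12},{"dx": -0.83,"dy": -0.01,"dz": -0.09,"ax": 0,"ay": 0,"az": 0.12},{"dx": -0.82,"dy": 0.09,"dz": -0.09,"ax": 0,"ay": 0,"az": 0.12},{"dx": -0.8,"dy": 0.19,"dz": -0.09,"ax": 0,"ay": 0,"az": 0.12},{"dx": -0.78,"dy": 0.27,"dz": -0.09,"ax": 0,"ay": 0,"az": 0.12},{"dx": -0.73,"dy": 0.37,"dz": -0.09,"ax": 0,"ay": 0,"az": 0.12}]'

```text
time: 1.2
position: [354.1, 340.3, 268.1]
ee_rot: [2.5, 1.902, 0.0]
contact_force: [0.2, -0.0, 0.2]
width: 1.0
gripper_force: 0.0
```

>>> jog_arm --steps '[{"dx": -0.69,"dy": 0.46,"dz": -0.09,"ax": 0,"ay": 0,"az": 0.12},{"dx": -0.63,"dy": 0.53,"dz": -0.09,"ax": 0,"ay": 0,"az": 0.12},{"dx": -0.56,"dy": 0.61,"dz": -0.09,"ax": 0,"ay": 0,"az": 0.12},{"dx": -0.49,"dy": 0.67,"dz": -0.09,"ax": 0,"ay": 0,"az": 0.12},{"dx": -0.4,"dy": 0.72,"dz": -0.09,"ax": 0,"ay": 0,"az": 0.12},{"dx": -0.31,"dy": 0.76,"dz": -0.09,"ax": 0,"ay": 0,"az": 0.12},{"dx": -0.22,"dy": 0.8,"dz": -0.09,"ax": 0,"ay": 0,"az": 0.12},{"dx": -0.12,"dy": 0.82,"dz": -0.09,"ax": 0,"ay": 0,"az": 0.12},{"dx": -0.03,"dy": 0.82,"dz": -0.09,"ax": 0,"ay": 0,"az": 0.12},{"dx": 0.08,"dy": 0.82,"dz": -0.09,"ax": 0,"ay": 0,"az": 0.12},{"dx": 0.17,"dy": 0.81,"dz": -0.09,"ax": 0,"ay": 0,"az": 0.12},{"dx": 0.26,"dy": 0.78,"dz": -0.09,"ax": 0,"ay": 0,"az": 0.12}]'

```text
time: 2.2
position: [447.0, 58.0, 300.6]
ee_rot: [-3.134, 0.218, -0.0]
contact_force: [0.1, 0.8, 0.6]
width: 1.0
gripper_force: 0.0
```

>>> jog_arm --steps '[{"dx": 0,"dy": 0,"dz": 0,"ax": 0,"ay": 0.112,"az": 0},{"dx": 0,"dy": 0,"dz": 0,"ax": 0,"ay": 0.112,"az": 0},{"dx": 0,"dy": 0,"dz": 0,"ax": 0,"ay": 0.112,"az": 0},{"dx": 0,"dy": 0,"dz": 0,"ax": 0,"ay": 0.112,"az": 0},{"dx": 0,"dy": 0,"dz": 0,"ax": 0,"ay": 0.112,"az": 0},{"dx": 0,"dy": 0,"dz": 0,"ax": 0,"ay": 0.112,"az": 0},{"dx": 0,"dy": 0,"dz": 0,"ax": 0,"ay": 0.112,"az": 0},{"dx": 0,"dy": 0,"dz": 0,"ax": 0,"ay": 0,"az": 0}]'

```text
time: 2.87
position: [466.5, 66.9, 299.1]
ee_rot: [2.851, -0.191, 1.16]
contact_force: [-1.2, -0.1, 0.0]
width: 1.001
gripper_force: 0.0
```

```bash
sed -i "s/ if v}/}/" p.py
python3 - <<'E'
from m import *
from p import *
print(cur()[0].round(1),cur()[2]['q'].round(2),cur()[2]['time'])
c=shot('wrist','w2'); print((-np.array(c['R']).T@c['t']).round(),np.array(c['R'])[2].round(2))
E
```

```text
[466.5  66.9 299.1  -7.8  44.3] [ 0.25 -0.83  2.18 -0.31  1.08  2.  ] 2.8667
[410.  76. 451.] [ 0.5  -0.07 -0.86]
```

View pics/w2.png

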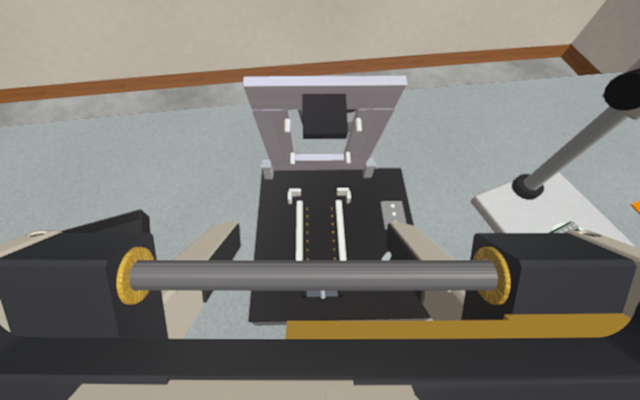

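The wrist view shows the open lid (bar at row 85, tongue at (325,115)), back guides at (294,195) and (343,195), and the catch at (322,294). Joint 2 is at its limit here, so this pose is too close in; the scope pose is farther out.

Run:
```python
from p import *
plan(((450,-200,280,5,15),11),((400,-395,250,16,40),8),((380,-402,165,16,45),4))
from m import *
np.set_printoptions(suppress=True,precision=1)
T=load('top0');W=load('w2')
g=cv2.cvtColor(T['frame'],cv2.COLOR_RGB2GRAY)
m=(g>110).astype(np.uint8); m[:, :232]=0; m[:,300:]=0; m[:158]=0;m[214:]=0
n,l,st,ce=cv2.connectedComponentsWithStats(m)
for i in range(1,n):
    if st[i,4]>3: print(st[i],ce[i],onz(T,ce[i],62)[:2])
z=lambda u,v:(225+(u-382)/4.4,140+v/4.4)
print('nest mid',onz(T,z(559.5,195),66), onz(T,z(517,203),56),onz(T,z(598,200),56))
for w,t in(((351,188),(632,108)),((288,188),(487,85))): print(tri(W,w,T,z(*t)), onz(W,w,66))
# lid upper corners
for w,t in(((245,79),(430,72)),((406,79),(648,90))): print('lidfront',tri(W,w,T,z(*t)))
```

```text
at [465.5  66.6 300.8  -7.8  44.1] t 2.92 q [ 0.25 -0.83  2.18 -0.31  1.08  2.  ] F [-0.6  0.3 -0.7] w 92.9 gf 0.0
[{"dx": -0.0, "dy": 0.81, "dz": 0.09, "ax": 0.018, "ay": -0.046, "az": -0.011}, {"dx": -0.01, "dy": 0.8, "dz": 0.08, "ax": 0.013, "ay": -0.046, "az": -0.015}, {"dx": -0.01, "dy": 0.81, "dz": 0.07, "ax": 0.013, "ay": -0.046, "az": -0.017}, {"dx": -0.03, "dy": 0.81, "dz": 0.06, "ax": 0.011, "ay": -0.047, "az": -0.016}, {"dx": -0.04, "dy": 0.81, "dz": 0.05, "ax": 0.011, "ay": -0.046, "az": -0.017}, {"dx": -0.04, "dy": 0.81, "dz": 0.04, "ax": 0.01, "ay": -0.046, "az": -0.018}, {"dx": -0.06, "dy": 0.81, "dz": 0.04, "ax": 0.009, "ay": -0.046, "az": -0.018}, {"dx": -0.08, "dy": 0.81, "dz": 0.04, "ax": 0.009, "ay": -0.046, "az": -0.019}, {"dx": -0.08, "dy": 0.8, "dz": 0.03, "ax": 0.007, "ay": -0.047, "az": -0.019}, {"dx": -0.11, "dy": 0.81, "dz": 0.03, "ax": 0.007, "ay": -0.046, "az": -0.019}, {"dx": -0.11, "dy": 0.8, "dz": 0.03, "ax": 0.006, "ay": -0.046, "az": -0.02}, {"dx": -0.3, "dy": 0.79, "dz": 0.05, "ax": 0.006, "ay": 0.055, "az": -0.023}]
[{"dx": -0.32, "dy": 0.79, "dz":
[... 1094 characters left out ...]
197.9] [526.2 -53.4]
[297 197   3   2   4] [298.2 197.2] [527.9 -76. ]
[248 198   7   6  20] [249.9 201. ] [518.5  91.8]
[232 201   2   2   4] [232.5 201.5] [518.1 152.3]
[271 201   7   5  16] [274.9 203.6] [507.5   5.5]
[288 202  12  10  29] [292.7 208.7] [488.5 -56. ]
[262 208   1   4   4] [262.  209.5] [488.   50.4]
nest mid [575.1  37.2  66. ] [570.8  71.8  56. ] [571.7   7.5  56. ]
(array([643.2, -21.2,  66.4]), np.float64(0.16336923098025558)) [643.5 -21.2  66. ]
(array([663.9,  87.6,  58.7]), np.float64(13.263422217867193)) [657.1  81.1  66. ]
lidfront (array([632.5, 106.1, 290.8]), np.float64(0.3192811409339078))
lidfront (array([618.5, -41.7, 286.4]), np.float64(3.7172872620333277))
```

>>> jog_arm --steps '[{"dx": 0,"dy": 0.81,"dz": 0.09,"ax": 0.018,"ay": -0.046,"az": -0.011},{"dx": -0.01,"dy": 0.81,"dz": 0.08,"ax": 0.013,"ay": -0.046,"az": -0.015},{"dx": -0.01,"dy": 0.81,"dz": 0.07,"ax": 0.013,"ay": -0.046,"az": -0.017},{"dx": -0.03,"dy": 0.81,"dz": 0.06,"ax": 0.011,"ay": -0.046,"az": -0.016},{"dx": -0.04,"dy": 0.81,"dz": 0.05,"ax": 0.011,"ay": -0.046,"az": -0.017},{"dx": -0.04,"dy": 0.81,"dz": 0.04,"ax": 0.01,"ay": -0.046,"az": -0.018},{"dx": -0.06,"dy": 0.81,"dz": 0.04,"ax": 0.009,"ay": -0.046,"az": -0.018},{"dx": -0.08,"dy": 0.81,"dz": 0.04,"ax": 0.009,"ay": -0.046,"az": -0.019},{"dx": -0.08,"dy": 0.81,"dz": 0.03,"ax": 0.007,"ay": -0.046,"az": -0.019},{"dx": -0.11,"dy": 0.81,"dz": 0.03,"ax": 0.007,"ay": -0.046,"az": -0.019},{"dx": -0.11,"dy": 0.8,"dz": 0.03,"ax": 0.006,"ay": -0.046,"az": -0.02},{"dx": -0.3,"dy": 0.79,"dz": 0.05,"ax": 0.006,"ay": 0.055,"az": -0.023}]' --gripper 60

```text
time: 3.92
position: [445.3, -226.5, 280.0]
ee_rot: [-3.077, -0.175, -0.495]
contact_force: [1.4, 0.3, 0.5]
width: 0.646
gripper_force: 0.0
```

>>> jog_arm --steps '[{"dx": -0.32,"dy": 0.79,"dz": 0.02,"ax": 0.008,"ay": 0.054,"az": -0.022},{"dx": -0.34,"dy": 0.77,"dz": 0.01,"ax": 0.01,"ay": 0.055,"az": -0.022},{"dx": -0.36,"dy": 0.77,"dz": -0.03,"ax": 0.01,"ay": 0.054,"az": -0.022},{"dx": -0.37,"dy": 0.76,"dz": -0.05,"ax": 0.012,"ay": 0.055,"az": -0.021},{"dx": -0.38,"dy": 0.76,"dz": -0.08,"ax": 0.013,"ay": 0.054,"az": -0.02},{"dx": -0.4,"dy": 0.74,"dz": -0.11,"ax": 0.014,"ay": 0.055,"az": -0.02},{"dx": -0.4,"dy": 0.73,"dz": -0.15,"ax": 0.014,"ay": 0.054,"az": -0.019},{"dx": -0.59,"dy": 0.01,"dz": 0.43,"ax": 0,"ay": 0.022,"az": 0},{"dx": -0.6,"dy": 0.01,"dz": 0.42,"ax": 0,"ay": 0.022,"az": 0},{"dx": -0.61,"dy": 0.01,"dz": 0.4,"ax": 0,"ay": 0.022,"az": 0},{"dx": -0.61,"dy": 0.01,"dz": 0.39,"ax": 0,"ay": 0.022,"az": 0},{"dx": 0,"dy": 0,"dz": 0,"ax": 0,"ay": 0,"az": 0}]'

```text
time: 4.92
position: [379.4, -402.5, 164.0]
ee_rot: [-2.774, -0.387, -1.162]
contact_force: [-0.4, 0.9, -1.4]
width: 0.646
gripper_force: 0.0
```

Run:
```python
from m import *
from p import *
print(cur()[0].round(1),cur()[2]['q'].round(2),cur()[2]['time'])
c=shot('wrist','w3'); print((-np.array(c['R']).T@c['t']).round(),np.array(c['R'])[2].round(2))
```

```text
[ 379.4 -402.5  164.    15.9   45.5] [-1.24 -0.2   2.    0.81  1.37 -0.13] 4.9167
[ 321. -419.  315.] [ 0.51  0.15 -0.85]
```

View pics/w3.png

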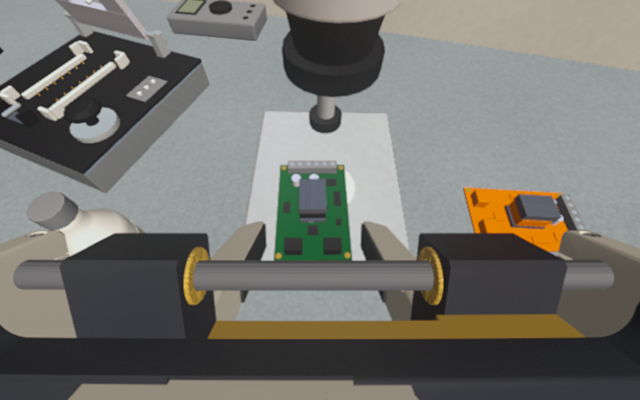

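The wrist view shows the board centred ahead: back corners (278,164) and (344,164), front corners (274,260) and (354,260), transformer top about (313,195), and the ring light above it at (333,70). All four nest guides are visible on the left.

Run:
```python
from m import *
np.set_printoptions(suppress=True,precision=1)
W=load('w3');T=load('top0');S=load('side0');h=hsv(W)
g=((abs(h[...,0].astype(int)-62)<18)&(h[...,1]>120)&(h[...,2]>40)).astype(np.uint8); g[258:]=0
k=blob(g,(290.,225.)); hull=cv2.convexHull(k)[:,0]; print(cv2.boundingRect(k))
# side edges by row: left & right extents
rows=range(178,255,4); L=[];R_=[]
for r in rows:
    xs=np.where(g[r,260:370])[0]+260
    L.append(onz(W,(xs.min()-.5,r),25)[:2]);R_.append(onz(W,(xs.max()+.5,r),25)[:2])
for n,e in(('L',L),('R',R_)):
    vx,vy,x0,y0=cv2.fitLine(np.array(e,np.float32),cv2.DIST_HUBER,0,.01,.01).ravel(); 
    print(n,'yaw',np.degrees(np.arctan2(vy*np.sign(vx),abs(vx))),x0,y0)
for u in((278,165),(345,165),(274,260),(355,260)): print(u,onz(W,u,25))
v=h[...,2].astype(int)
print('col313',[ (r,*h[r,313]) for r in range(172,226,3)])
print('row195',[ (c,*h[195,c]) for c in range(290,336,3)])
```

```text
(276, 170, 75, 88)
L yaw 16.118399 471.09738 -332.2653
R yaw 16.724892 490.71695 -410.91547
(278, 165) [ 528.5 -311.    25. ]
(345, 165) [ 552.7 -395.9   25. ]
(274, 260) [ 405.5 -350.6   25. ]
(355, 260) [ 429.3 -434.3   25. ]
col313 [(172, np.uint8(60), np.uint8(7), np.uint8(108)), (175, np.uint8(117), np.uint8(23), np.uint8(230)), (178, np.uint8(117), np.uint8(26), np.uint8(204)), (181, np.uint8(110), np.uint8(46), np.uint8(116)), (184, np.uint8(111), np.uint8(43), np.uint8(118)), (187, np.uint8(110), np.uint8(43), np.uint8(118)), (190, np.uint8(110), np.uint8(45), np.uint8(119)), (193, np.uint8(110), np.uint8(43), np.uint8(118)), (196, np.uint8(109), np.uint8(47), np.uint8(119)), (199, np.uint8(110), np.uint8(45), np.uint8(118)), (202, np.uint8(109), np.uint8(47), np.uint8(119)), (205, np.uint8(110), np.uint8(47), np.uint8(119)), (208, np.uint8(109), np.uint8(42), np.uint8(115)), (211, np.uint8(120), np.uint8(3), np.uint8(85)), (214, np.uint8(105), np.uint8(10), np.uint8(49)), (217, np.uint8(110), np.uint8(26), np.uint8(60)), (220, np.uint8(112), np.uint8(27), np.uint8(103)), (22
[... 168 characters left out ...]
int8(70), np.uint8(153), np.uint8(105)), (299, np.uint8(95), np.uint8(48), np.uint8(101)), (302, np.uint8(110), np.uint8(46), np.uint8(116)), (305, np.uint8(111), np.uint8(45), np.uint8(114)), (308, np.uint8(111), np.uint8(44), np.uint8(116)), (311, np.uint8(110), np.uint8(45), np.uint8(119)), (314, np.uint8(109), np.uint8(46), np.uint8(117)), (317, np.uint8(111), np.uint8(44), np.uint8(117)), (320, np.uint8(110), np.uint8(48), np.uint8(118)), (323, np.uint8(113), np.uint8(44), np.uint8(117)), (326, np.uint8(75), np.uint8(87), np.uint8(103)), (329, np.uint8(70), np.uint8(146), np.uint8(103)), (332, np.uint8(70), np.uint8(145), np.uint8(102)), (335, np.uint8(170), np.uint8(12), np.uint8(65))]
```

Run:
```python
from m import *
from p import *
np.set_printoptions(suppress=True,precision=1)
W=load('w3');S=load('side0')
for u in((312.2,179.5),(312.2,210),(312.2,195),(298.7,195),(325.7,195)): print(u,onz(W,u,57))
print('tri',tri(W,(312.2,195),S,(280+172/2.66,170+328/2.66)))
plan(((450,-381.6,77,16.4,45),5),((480.4,-372.6,46.6,16.4,45),4))
```

```text
(312.2, 179.5) [ 496.6 -367.3   57. ]
(312.2, 210) [ 458.6 -378.2   57. ]
(312.2, 195) [ 476.7 -373.    57. ]
(298.7, 195) [ 472.6 -358.8   57. ]
(325.7, 195) [ 480.7 -387.2   57. ]
tri (array([ 481.4, -371.5,   51. ]), np.float64(2.0145028286665134))
at [ 380.1 -403.   166.5   15.9   45.4] t 4.97 q [-1.2 -0.2  2.   0.8  1.4 -0.1] F [0.5 0.1 0.6] w 60.2 gf 0.0
[{"dx": -0.08, "dy": -0.01, "dz": 0.77, "ax": 0.001, "ay": -0.001, "az": -0.001}, {"dx": -0.08, "dy": -0.01, "dz": 0.76, "ax": 0.001, "ay": -0.002, "az": -0.001}, {"dx": -0.08, "dy": -0.01, "dz": 0.77, "ax": 0.002, "ay": -0.001, "az": -0.002}, {"dx": -0.08, "dy": -0.0, "dz": 0.76, "ax": 0.001, "ay": -0.002, "az": -0.001}, {"dx": -0.08, "dy": -0.01, "dz": 0.77, "ax": 0.001, "ay": -0.001, "az": -0.001}, {"dx": 0.01, "dy": 0.0, "dz": 0.36, "ax": 0.0, "ay": -0.0, "az": -0.0}, {"dx": 0.0, "dy": -0.0, "dz": 0.37, "ax": 0.0, "ay": -0.0, "az": -0.0}, {"dx": 0.01, "dy": -0.0, "dz": 0.37, "ax": 0.0, "ay": -0.0, "az": -0.0}, {"dx": 0.01, "dy": -0.0, "dz": 0.36, "ax": 0.0, "ay": -0.0, "az": -0.0}]
```

>>> jog_arm --steps '[{"dx": -0.06,"dy": -0.01,"dz": 0.76,"ax": 0.001,"ay": -0.001,"az": -0.001},{"dx": -0.06,"dy": -0.01,"dz": 0.76,"ax": 0.001,"ay": -0.002,"az": -0.001},{"dx": -0.06,"dy": -0.01,"dz": 0.76,"ax": 0.002,"ay": -0.001,"az": -0.002},{"dx": -0.06,"dy": 0,"dz": 0.76,"ax": 0.001,"ay": -0.002,"az": -0.001},{"dx": -0.06,"dy": -0.01,"dz": 0.76,"ax": 0.001,"ay": -0.001,"az": -0.001},{"dx": 0,"dy": 0,"dz": 0.4,"ax": 0,"ay": 0,"az": 0},{"dx": 0,"dy": 0,"dz": 0.3,"ax": 0,"ay": 0,"az": 0},{"dx": 0,"dy": 0,"dz": 0,"ax": 0,"ay": 0,"az": 0},{"dx": 0,"dy": 0,"dz": 0,"ax": 0,"ay": 0,"az": 0}]'

```text
time: 5.72
position: [466.7, -377.4, 66.0]
ee_rot: [-2.78, -0.403, -1.15]
contact_force: [-0.1, 0.7, -0.0]
width: 0.649
gripper_force: 0.0
```

Run:
```python
from m import *
from p import *
P=[]
for i in range(3):
    c=read_camera('wrist'); P.append(cur()[0])
print(np.array(P).round(1))
plan(((480,-373,47,16.4,45),3),start=np.mean(P,0))
```

```text
[[ 466.4 -377.7   66.1   16.4   44.9]
 [ 466.3 -377.7   66.    16.4   44.9]
 [ 466.2 -377.7   65.8   16.3   44.9]]
at [ 466.3 -377.7   66.    16.4   44.9] t 5.87 q [-1.06 -0.04  2.04  0.87  1.12 -0.16] F [1.  0.4 0.6] w 59.9 gf 0.0
[{"dx": -0.03, "dy": -0.01, "dz": 0.26, "ax": 0.0, "ay": 0.0, "az": -0.0}, {"dx": -0.04, "dy": -0.0, "dz": 0.27, "ax": 0.0, "ay": 0.001, "az": -0.0}, {"dx": -0.04, "dy": -0.01, "dz": 0.26, "ax": 0.0, "ay": 0.0, "az": -0.0}]
```

>>> jog_arm --steps '[{"dx": -0.04,"dy": -0.01,"dz": 0.26,"ax": 0,"ay": 0,"az": 0},{"dx": -0.04,"dy": 0,"dz": 0.26,"ax": 0,"ay": 0,"az": 0},{"dx": -0.04,"dy": -0.01,"dz": 0.26,"ax": 0,"ay": 0,"az": 0},{"dx": 0,"dy": 0,"dz": 0,"ax": 0,"ay": 0,"az": 0}]'

```text
time: 6.2
position: [479.9, -371.7, 43.7]
ee_rot: [-2.779, -0.4, -1.147]
contact_force: [0.0, 0.1, 0.1]
width: 0.644
gripper_force: 0.0
```

>>> jog_arm --steps '[{"dx": 0,"dy": 0,"dz": 0,"ax": 0,"ay": 0,"az": 0},{"dx": 0,"dy": 0,"dz": 0,"ax": 0,"ay": 0,"az": 0},{"dx": 0,"dy": 0,"dz": 0,"ax": 0,"ay": 0,"az": 0},{"dx": 0,"dy": 0,"dz": 0,"ax": 0,"ay": 0,"az": 0},{"dx": 0,"dy": 0,"dz": 0,"ax": 0,"ay": 0,"az": 0}]' --gripper 10

```text
time: 6.62
position: [479.5, -372.7, 45.6]
ee_rot: [-2.78, -0.401, -1.149]
contact_force: [-1.1, 0.6, 1.3]
width: 0.334
gripper_force: 0.0
```

Run:
```python
from p import *
c,R,s=cur(); h=np.array([np.cos(np.radians(16.4)),np.sin(np.radians(16.4)),0])
def off(dx,dz,l=45): return (*(c[:3]+dx*h+[0,0,dz]),16.4,l)
plan((off(0,14),3),(off(-130,30),6),(off(-150,110),3))
```

```text
at [ 479.5 -372.7   45.6   16.4   44.9] t 6.62 q [-1.03 -0.01  2.04  0.89  1.08 -0.18] F [-1.1  0.6  1.3] w 31.1 gf 0.0
[{"dx": 0.11, "dy": 0.0, "dz": -0.11, "ax": 0.002, "ay": 0.001, "az": 0.001}, {"dx": 0.11, "dy": 0.0, "dz": -0.11, "ax": -0.0, "ay": 0.0, "az": 0.0}, {"dx": 0.11, "dy": 0.0, "dz": -0.11, "ax": 0.0, "ay": 0.001, "az": 0.0}, {"dx": -0.45, "dy": 0.0, "dz": -0.57, "ax": 0.0, "ay": -0.0, "az": 0.0}, {"dx": -0.45, "dy": 0.0, "dz": -0.58, "ax": 0.0, "ay": -0.0, "az": 0.0}, {"dx": -0.44, "dy": 0.0, "dz": -0.57, "ax": 0.0, "ay": -0.0, "az": 0.0}, {"dx": -0.45, "dy": 0.0, "dz": -0.57, "ax": 0.0, "ay": -0.0, "az": 0.0}, {"dx": -0.45, "dy": 0.0, "dz": -0.58, "ax": 0.0, "ay": -0.0, "az": 0.0}, {"dx": -0.45, "dy": 0.0, "dz": -0.57, "ax": 0.0, "ay": -0.0, "az": 0.0}, {"dx": 0.47, "dy": 0.0, "dz": -0.79, "ax": 0.0, "ay": -0.0, "az": 0.0}, {"dx": 0.48, "dy": 0.0, "dz": -0.78, "ax": 0.0, "ay": -0.0, "az": 0.0}, {"dx": 0.47, "dy": 0.0, "dz": -0.79, "ax": 0.0, "ay": -0.0, "az": 0.0}]
```

>>> jog_arm --steps '[{"dx": 0,"dy": 0,"dz": 0,"ax": 0,"ay": 0,"az": 0},{"dx": 0,"dy": 0,"dz": 0,"ax": 0,"ay": 0,"az": 0},{"dx": 0,"dy": 0,"dz": 0,"ax": 0,"ay": 0,"az": 0},{"dx": 0.05,"dy": 0,"dz": -0.05,"ax": 0,"ay": 0,"az": 0},{"dx": 0.1,"dy": 0,"dz": -0.1,"ax": 0,"ay": 0,"az": 0},{"dx": 0.1,"dy": 0,"dz": -0.1,"ax": 0,"ay": 0,"az": 0},{"dx": 0.1,"dy": 0,"dz": -0.1,"ax": 0,"ay": 0,"az": 0},{"dx": 0,"dy": 0,"dz": 0,"ax": 0,"ay": 0,"az": 0}]'

```text
time: 7.28
position: [479.8, -372.8, 61.5]
ee_rot: [-2.781, -0.402, -1.15]
contact_force: [0.8, 1.5, -1.3]
width: 0.324
gripper_force: 30.0
```

Run:
```python
from m import *
from p import *
print(cur()[0],cur()[2]['gripper_force'],cur()[2]['width']*93)
shot('wrist','w4');shot('side','s4')
a=cv2.imread('pics/w4.png')[100:330,180:460];b=cv2.imread('pics/s4.png')[240:360,290:430]
b=cv2.resize(b,None,fx=2.8,fy=2.8);a=cv2.resize(a,None,fx=1.4,fy=1.4);o=np.zeros((max(a.shape[0],b.shape[0]),a.shape[1]+b.shape[1],3),np.uint8);o[:a.shape[0],:a.shape[1]]=a;o[:b.shape[0],a.shape[1]:]=b
cv2.imwrite('pics/c4.png',o)
```

```text
[ 479.84202942 -372.84191129   61.47276668   16.36812353   44.91169635] 29.99701827764511 30.14028639767114
```

View pics/c4.png

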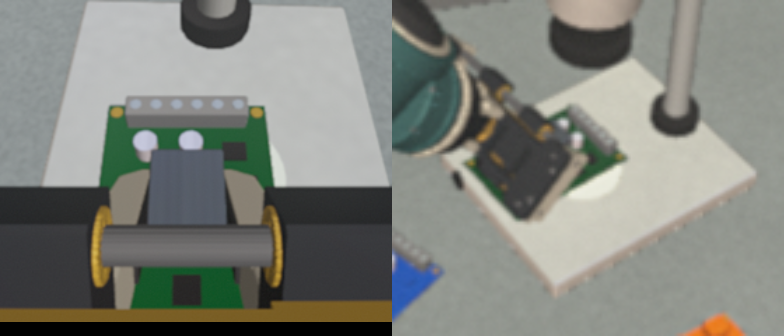

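The board is held: the left half shows the transformer squarely between the pads with the strip at the back, and the right half shows it lifted clear of the base under the head.

Run:
```python
from m import *
from p import *
np.set_printoptions(suppress=True,precision=1)
W=load('w4');h=hsv(W)
g=((abs(h[...,0].astype(int)-65)<15)&(h[...,1]>110)&(h[...,2]>40))
for r in range(170,186,2):
    xs=np.where(g[r])[0]; 
    if len(xs): a,b=onz(W,(xs.min()-.5,r),40)[:2],onz(W,(xs.max()+.5,r),40)[:2]; print(r,xs.min(),xs.max(),a,b,np.hypot(*(a-b)))
tcp=np.array([479.8,-372.8]);hx=np.array([np.cos(.286),np.sin(.286)])
for z in(38,40,42): print(z,[((onz(W,(u,174.5),z)[:2]-tcp)@hx).round(1) for u in(262,365)])
# w3 jig whites
W=load('w3');gr=cv2.cvtColor(W['frame'],cv2.COLOR_RGB2GRAY)
m=(gr>170).astype(np.uint8);m[:35]=0;m[130:]=0;m[:,135:]=0
n,l,st,ce=cv2.connectedComponentsWithStats(m)
for i in range(1,n):
    if st[i,4]>8:
        k=cv2.findContours((l==i).astype(np.uint8),0,1)[0][0]
        print(st[i],ce[i],onz(W,ce[i],60)[:2], 'minrect',[onz(W,p,60)[:2].round(0) for p in cv2.boxPoints(cv2.minAreaRect(k))])
z=lambda u,v:(225+(u-382)/4.4,140+v/4.4);T=load('top0')
for t in((486,282),(612,290),(633,108)): print('top guide',onz(T,z(*t),66)[:2])
c,R,s=cur(); hh=np.array([*hx,0])
o=lambda dx,dz,l=45:(*(c[:3]+dx*hh+[0,0,dz]),16.4,l)
plan((o(-125,20),6),((372,-395,235,16,40),6),((450,-200,248,5,30),8),((540,10,215,-7.5,40),9),((562,40,155,-7.5,45),4))
```

```text
176 259 259 [ 529.6 -314.5] [ 529.8 -315.3] 0.7597960379055765
184 258 368 [ 522.6 -316.6] [ 546.1 -396.1] 82.87415480626045
38 [np.float64(67.0), np.float64(67.2)]
40 [np.float64(65.6), np.float64(65.8)]
42 [np.float64(64.2), np.float64(64.4)]
[ 22  41  71  58 702] [59.1 69.4] [587.3  62.7] minrect [array([539., 100.]), array([675.,  94.]), array([640.,  43.]), array([516.,  55.])]
[114  51  15  17 152] [121.1  59.1] [635.5 -14.1] minrect [array([643.,  11.]), array([662.,   8.]), array([632., -33.]), array([614., -29.])]
[ 38  62  77  58 753] [75.7 92.3] [548.8  -1.5] minrect [array([508.,  28.]), array([629.,  -2.]), array([596., -45.]), array([485., -12.])]
[  0  86  20  30 246] [ 9.5 96.9] [515.2  84.5] minrect [array([507., 110.]), array([540., 108.]), array([513.,  57.]), array([483.,  61.])]
[ 71 108  45  22 430] [ 98.9 121.4] [507.7 -73.6] minrect [array([519., -19.]), array([536., -78.]), array([ 502., -103.]), array([486., -48.])]
top guide [507.5  96. ]
top guide [499.   -2.9]
top guide [643.2 -22. ]
at [ 479.6 -372.6   60.6   16.4   44.9] t 7.38 q [-1.  -0.   2.   0.9  1
[... 1912 characters left out ...]
: 0.021}]
[{"dx": 0.2, "dy": -0.78, "dz": 0.28, "ax": -0.014, "ay": 0.019, "az": 0.019}, {"dx": 0.17, "dy": -0.79, "dz": 0.28, "ax": -0.014, "ay": 0.019, "az": 0.02}, {"dx": 0.16, "dy": -0.79, "dz": 0.27, "ax": -0.015, "ay": 0.02, "az": 0.019}, {"dx": 0.14, "dy": -0.81, "dz": 0.26, "ax": -0.015, "ay": 0.019, "az": 0.019}, {"dx": 0.12, "dy": -0.8, "dz": 0.25, "ax": -0.016, "ay": 0.02, "az": 0.019}, {"dx": -0.21, "dy": -0.28, "dz": 0.48, "ax": 0.0, "ay": 0.021, "az": 0.0}, {"dx": -0.22, "dy": -0.27, "dz": 0.47, "ax": 0.0, "ay": 0.022, "az": 0.0}, {"dx": -0.23, "dy": -0.27, "dz": 0.47, "ax": 0.0, "ay": 0.022, "az": 0.0}, {"dx": -0.23, "dy": -0.27, "dz": 0.47, "ax": 0.0, "ay": 0.022, "az": 0.0}]
```

>>> jog_arm --steps '[{"dx": -0.41,"dy": 0,"dz": -0.57,"ax": 0,"ay": 0,"az": 0},{"dx": -0.41,"dy": 0,"dz": -0.57,"ax": 0,"ay": 0,"az": 0},{"dx": -0.41,"dy": 0,"dz": -0.57,"ax": 0,"ay": 0,"az": 0},{"dx": -0.41,"dy": 0,"dz": -0.57,"ax": 0,"ay": 0,"az": 0},{"dx": -0.41,"dy": 0,"dz": -0.57,"ax": 0,"ay": 0,"az": 0},{"dx": -0.41,"dy": 0,"dz": -0.57,"ax": 0,"ay": 0,"az": 0},{"dx": 0.66,"dy": -0.05,"dz": -0.55,"ax": -0.001,"ay": -0.015,"az": 0.001},{"dx": 0.66,"dy": -0.05,"dz": -0.55,"ax": -0.001,"ay": -0.014,"az": 0.001},{"dx": 0.65,"dy": -0.05,"dz": -0.56,"ax": 0,"ay": -0.015,"az": 0.001},{"dx": 0.64,"dy": -0.05,"dz": -0.58,"ax": -0.001,"ay": -0.014,"az": 0.001},{"dx": 0.64,"dy": -0.05,"dz": -0.58,"ax": -0.001,"ay": -0.015,"az": 0.001},{"dx": 0.62,"dy": -0.05,"dz": -0.59,"ax": -0.001,"ay": -0.014,"az": 0}]'

```text
time: 8.38
position: [372.4, -394.1, 236.0]
ee_rot: [-2.842, -0.399, -1.031]
contact_force: [0.9, -0.3, -1.2]
width: 0.321
gripper_force: 30.0
```

>>> jog_arm --steps '[{"dx": 0.45,"dy": -0.69,"dz": 0.3,"ax": -0.015,"ay": -0.022,"az": 0.019},{"dx": 0.44,"dy": -0.7,"dz": 0.28,"ax": -0.015,"ay": -0.022,"az": 0.019},{"dx": 0.43,"dy": -0.72,"dz": 0.26,"ax": -0.014,"ay": -0.022,"az": 0.019},{"dx": 0.42,"dy": -0.73,"dz": 0.25,"ax": -0.014,"ay": -0.022,"az": 0.02},{"dx": 0.42,"dy": -0.74,"dz": 0.22,"ax": -0.014,"ay": -0.022,"az": 0.019},{"dx": 0.4,"dy": -0.75,"dz": 0.21,"ax": -0.013,"ay": -0.021,"az": 0.02},{"dx": 0.39,"dy": -0.76,"dz": 0.18,"ax": -0.012,"ay": -0.022,"az": 0.021},{"dx": 0.38,"dy": -0.77,"dz": 0.17,"ax": -0.013,"ay": -0.022,"az": 0.021},{"dx": 0.29,"dy": -0.75,"dz": 0.31,"ax": -0.012,"ay": 0.019,"az": 0.02},{"dx": 0.26,"dy": -0.75,"dz": 0.3,"ax": -0.013,"ay": 0.02,"az": 0.021},{"dx": 0.25,"dy": -0.77,"dz": 0.29,"ax": -0.013,"ay": 0.019,"az": 0.02},{"dx": 0.22,"dy": -0.77,"dz": 0.3,"ax": -0.013,"ay": 0.02,"az": 0.021}]'

```text
time: 9.38
position: [490.9, -104.9, 232.3]
ee_rot: [2.996, -0.017, 0.929]
contact_force: [0.8, 0.2, -2.5]
width: 0.323
gripper_force: 30.0
```

>>> jog_arm --steps '[{"dx": 0.2,"dy": -0.78,"dz": 0.28,"ax": -0.014,"ay": 0.019,"az": 0.019},{"dx": 0.17,"dy": -0.79,"dz": 0.28,"ax": -0.014,"ay": 0.019,"az": 0.02},{"dx": 0.16,"dy": -0.79,"dz": 0.27,"ax": -0.015,"ay": 0.02,"az": 0.019},{"dx": 0.14,"dy": -0.81,"dz": 0.26,"ax": -0.015,"ay": 0.019,"az": 0.019},{"dx": 0.12,"dy": -0.8,"dz": 0.25,"ax": -0.016,"ay": 0.02,"az": 0.019},{"dx": -0.21,"dy": -0.28,"dz": 0.48,"ax": 0,"ay": 0.021,"az": 0},{"dx": -0.22,"dy": -0.27,"dz": 0.47,"ax": 0,"ay": 0.022,"az": 0},{"dx": -0.23,"dy": -0.27,"dz": 0.47,"ax": 0,"ay": 0.022,"az": 0},{"dx": -0.23,"dy": -0.27,"dz": 0.47,"ax": 0,"ay": 0.022,"az": 0},{"dx": 0,"dy": 0,"dz": 0,"ax": 0,"ay": 0,"az": 0},{"dx": 0,"dy": 0,"dz": 0,"ax": 0,"ay": 0,"az": 0}]'

```text
time: 10.3
position: [562.2, 40.4, 152.8]
ee_rot: [2.851, -0.185, 1.174]
contact_force: [-0.1, -0.3, -1.9]
width: 0.321
gripper_force: 30.0
```

Run:
```python
from m import *
from p import *
np.set_printoptions(suppress=True,precision=1)
c,R,s=cur();print(c.round(1),s['q'].round(2),s['time'],s['gripper_force'])
W=shot('wrist','w5');h=hsv(W);gr=cv2.cvtColor(W['frame'],cv2.COLOR_RGB2GRAY)
g=((abs(h[...,0].astype(int)-65)<15)&(h[...,1]>110)&(h[...,2]>40))
for r in range(150,200,3):
    xs=np.where(g[r])[0]
    if len(xs)>2: print(r,xs.min(),xs.max())
print('proj guides',proj(W,(643.3,-21.5,66)),proj(W,(657,81,66)))
m=(gr>150).astype(np.uint8);m[:90]=0;m[230:]=0;m[:,:200]=0;m[:,430:]=0
n,l,st,ce=cv2.connectedComponentsWithStats(m)
for i in range(1,n):
    if st[i,4]>8: print(st[i],ce[i])
```

```text
[562.2  40.4 152.8  -7.5  44.8] [ 0.1 -0.5  2.3 -0.3  0.7  2. ] 10.3 29.99694049358368
177 257 369
183 257 369
186 256 370
189 256 370
192 255 371
195 255 371
198 254 372
proj guides [363.8 193.7] [261.  193.3]
[ 250   90  108   61 3716] [296.6 124.3]
[295  90  69  16 574] [328.   96.6]
[306  90  16   3  28] [312.   90.5]
[ 388   92   42   70 1569] [414.8 137.2]
[ 200  109   40  121 2181] [210.4 170.2]
[357 129   9  21 159] [360.8 138.8]
[ 270  169   87   12 1030] [313.1 174.5]
[260 177   7   6  36] [263.1 179.6]
[360 177   7   6  35] [362.9 179.7]
[275 193  18  22 247] [283.6 201.6]
[308 193  17  14 203] [316. 200.]
[412 216  18  14 219] [421.2 222.2]
[264 221  22   9 139] [276.5 225.9]
[340 221  24   9 140] [349.7 225.9]
```

Run:
```python
from p import *
P=[]
for i in range(2):
    read_camera('wrist'); P.append(cur()[0])
P=np.mean(P,0)
plan(((576.5,38.8,97,-7.5,45),5),((576.5,38.8,91,-7.5,45),1),start=P)
```

```text
Traceback (most recent call last):
NameError: name 'read_camera' is not defined
```

```bash
sed -i 's/^from rig import get_state$/from rig import get_state, read_camera/' p.py
cat >> p.py <<'E'
def avg(n=2):
    P=[]
    for i in range(n): read_camera('wrist'); P.append(cur()[0])
    return np.mean(P,0)
E
python3 - <<'E'
from p import *
plan(((576.5,38.8,97,-7.5,45),5),((576.5,38.8,91,-7.5,45),1),start=avg())
E
```

```text
at [562.9  39.8 155.2  -7.6  45. ] t 10.45 q [ 0.11 -0.53  2.26 -0.28  0.66  1.97] F [-0.7 -0.4 -2.1] w 30.3 gf 30.0
[{"dx": -0.21, "dy": -0.01, "dz": 0.34, "ax": 0.0, "ay": 0.0, "az": -0.0}, {"dx": -0.21, "dy": -0.0, "dz": 0.34, "ax": 0.0, "ay": 0.0, "az": -0.0}, {"dx": -0.21, "dy": -0.01, "dz": 0.34, "ax": 0.001, "ay": 0.0, "az": -0.001}, {"dx": -0.21, "dy": -0.0, "dz": 0.33, "ax": -0.0, "ay": 0.0, "az": 0.0}, {"dx": -0.21, "dy": -0.01, "dz": 0.34, "ax": -0.0, "ay": 0.0, "az": 0.0}, {"dx": -0.14, "dy": 0.0, "dz": 0.14, "ax": -0.0, "ay": 0.0, "az": 0.0}]
```

>>> jog_arm --steps '[{"dx": -0.21,"dy": -0.01,"dz": 0.34,"ax": 0,"ay": 0,"az": 0},{"dx": -0.21,"dy": 0,"dz": 0.34,"ax": 0,"ay": 0,"az": 0},{"dx": -0.21,"dy": -0.01,"dz": 0.34,"ax": 0,"ay": 0,"az": 0},{"dx": -0.21,"dy": 0,"dz": 0.34,"ax": 0,"ay": 0,"az": 0},{"dx": -0.21,"dy": -0.01,"dz": 0.34,"ax": 0,"ay": 0,"az": 0},{"dx": -0.14,"dy": 0,"dz": 0.14,"ax": 0,"ay": 0,"az": 0},{"dx": 0,"dy": 0,"dz": 0,"ax": 0,"ay": 0,"az": 0},{"dx": 0,"dy": 0,"dz": 0,"ax": 0,"ay": 0,"az": 0}]'

```text
time: 11.12
position: [576.6, 38.8, 90.3]
ee_rot: [2.849, -0.187, 1.179]
contact_force: [0.6, 0.4, -1.8]
width: 0.323
gripper_force: 30.0
```

Run:
```python
from m import *
from p import *
W=shot('wrist','w6');shot('top','t6')
print(avg(2).round(1),cur()[2]['contact_force'].round(1))
a=cv2.imread('pics/w6.png')[130:280,220:410];b=cv2.imread('pics/t6.png')[140:230,225:315]
a=cv2.resize(a,None,fx=4.15,fy=4.0);cv2.imwrite('pics/w6c.png',a)
print(proj(W,(577,38.7,66)))
```

```text
[576.7  39.   90.7  -7.6  45. ] [-0.  -0.3 -1.1]
[313.80377594 258.35624122]
```

View pics/w6c.png

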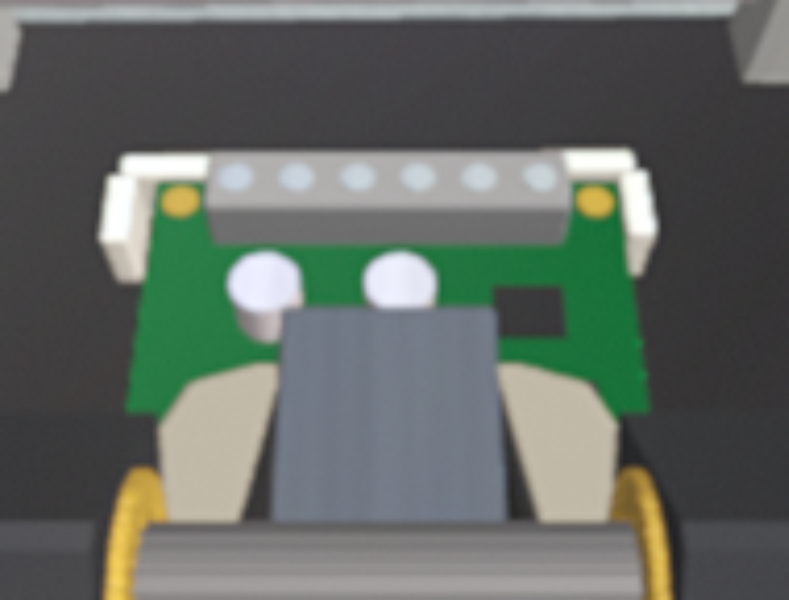

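The crop shows the board squarely between the two back guides (inner edges at about x 155 and 622 in the crop), about 1 mm to the right, with the right gap at the back. Lowering with that 1 mm correction.

>>> jog_arm --steps '[{"dx": -0.05,"dy": -0.03,"dz": 0.05,"ax": 0,"ay": 0,"az": 0},{"dx": -0.06,"dy": 0,"dz": 0.06,"ax": 0,"ay": 0,"az": 0},{"dx": -0.06,"dy": 0,"dz": 0.06,"ax": 0,"ay": 0,"az": 0},{"dx": -0.05,"dy": 0,"dz": 0.05,"ax": 0,"ay": 0,"az": 0},{"dx": 0,"dy": 0,"dz": 0,"ax": 0,"ay": 0,"az": 0}]'

```text
time: 11.73
position: [576.5, 39.9, 79.8]
ee_rot: [2.849, -0.186, 1.178]
contact_force: [-0.6, -0.1, -1.2]
width: 0.322
gripper_force: 30.0
```

>>> jog_arm --steps '[{"dx": -0.02,"dy": 0,"dz": 0.02,"ax": 0,"ay": 0,"az": 0},{"dx": 0,"dy": 0,"dz": 0,"ax": 0,"ay": 0,"az": 0},{"dx": 0,"dy": 0,"dz": 0,"ax": 0,"ay": 0,"az": 0}]'

```text
time: 11.98
position: [576.7, 39.9, 79.6]
ee_rot: [2.849, -0.187, 1.179]
contact_force: [1.4, 0.1, 0.7]
width: 0.32
gripper_force: 30.0
```

Run:
```python
from m import *
from p import *
print(avg(2).round(1),cur()[2]['contact_force'].round(1),cur()[2]['wrist_torque'].round(1))
W=shot('wrist','w7');h=hsv(W)
g=((abs(h[...,0].astype(int)-65)<15)&(h[...,1]>110)&(h[...,2]>40))
for z in (56,59,62): print(z,[round(float(np.hypot(*(onz(W,(np.where(g[r])[0].max()+.5,r),z)-onz(W,(np.where(g[r])[0].min()-.5,r),z))[:2])),1) for r in range(200,232,5)])
```

```text
[576.7  39.9  79.6  -7.6  45. ] [ 2.4 -0.8  1.9] [ 0.1  0.2 -0. ]
56 [86.9, 85.9, 86.4, 86.2, 86.1, 86.6, 87.1]
59 [85.4, 84.5, 85.0, 84.8, 84.6, 85.1, 85.6]
62 [83.9, 83.0, 83.5, 83.3, 83.1, 83.6, 84.1]
```

>>> jog_arm --steps '[{"dx": 0,"dy": 0,"dz": 0,"ax": 0,"ay": 0,"az": 0},{"dx": 0,"dy": 0,"dz": 0,"ax": 0,"ay": 0,"az": 0},{"dx": 0,"dy": 0,"dz": 0,"ax": 0,"ay": 0,"az": 0},{"dx": 0,"dy": 0,"dz": 0,"ax": 0,"ay": 0,"az": 0},{"dx": 0,"dy": 0,"dz": -0.3,"ax": 0,"ay": 0,"az": 0},{"dx": 0,"dy": 0,"dz": -0.6,"ax": 0,"ay": 0,"az": 0},{"dx": 0,"dy": 0,"dz": -0.9,"ax": 0,"ay": 0,"az": 0},{"dx": 0,"dy": 0,"dz": -0.9,"ax": 0,"ay": 0,"az": 0},{"dx": 0,"dy": 0,"dz": -0.9,"ax": 0,"ay": 0,"az": 0},{"dx": 0,"dy": 0,"dz": 0,"ax": 0,"ay": 0,"az": 0}]' --gripper 52

```text
time: 12.97
position: [500.1, 50.7, 160.7]
ee_rot: [2.847, -0.187, 1.188]
contact_force: [1.1, -0.2, 1.2]
width: 0.56
gripper_force: 0.0
```

Run:
```python
from m import *
from p import *
np.set_printoptions(suppress=True,precision=1)
print(avg(1).round(1))
W=shot('wrist','w8');T=shot('top','t8');h=hsv(W)
g=((abs(h[...,0].astype(int)-65)<15)&(h[...,1]>110)&(h[...,2]>40)).astype(np.uint8)
ys,xs=np.where(g);print(xs.min(),xs.max(),ys.min(),ys.max())
for r in range(ys.min(),ys.max(),6):
    x=np.where(g[r])[0]
    if len(x)>2:
        a,b=onz(W,(x.min()-.5,r),59),onz(W,(x.max()+.5,r),59); print(r,x.min(),x.max(),a[:2],b[:2],np.hypot(*(a-b)[:2]).round(1))
# transformer top centroid at z=91
m=((abs(h[...,0].astype(int)-110)<6)&(h[...,1]>30)&(h[...,1]<70)&(abs(h[...,2].astype(int)-118)<15)).astype(np.uint8)
n,l,st,ce=cv2.connectedComponentsWithStats(m)
for i in range(1,n):
    if st[i,4]>150: print(st[i],ce[i],onz(W,ce[i],91))
gT=hsv(T);gt=((abs(gT[...,0].astype(int)-65)<15)&(gT[...,1]>110)).astype(np.uint8)
gt[:150]=0;gt[230:]=0;gt[:,:225]=0;gt[:,320:]=0; ys,xs=np.where(gt); print('top',len(xs))
```

```text
[500.8  50.6 158.8  -7.5  45.2]
269 358 166 259
166 277 350 [640.   74.5] [629.1  -8.7] 83.9
172 276 351 [631.7  76.2] [620.7  -8.1] 85.0
178 275 352 [623.6  77.8] [612.5  -7.5] 86.0
184 275 352 [615.6  78.2] [604.6  -5.9] 84.8
190 274 353 [608.   79.7] [596.8  -5.4] 85.8
196 274 353 [600.4  80.2] [589.4  -3.8] 84.7
202 273 354 [593.2  81.6] [582.   -3.3] 85.7
208 273 354 [586.  82.] [575.   -1.8] 84.6
214 272 355 [579.1  83.4] [568.   -1.4] 85.5
220 272 355 [572.3  83.8] [561.3   0. ] 84.5
226 272 354 [565.6  84.1] [554.9   2.4] 82.4
232 272 354 [559.1  84.5] [548.5   3.8] 81.4
238 272 354 [552.8  84.8] [542.3   5.1] 80.4
244 273 354 [546.4  84.2] [536.2   6.3] 78.5
250 271 355 [540.6  86.4] [530.2   6.7] 80.4
256 269 357 [535.   88.6] [524.2   6. ] 83.2
[298 179  32  35 975] [313.4 196.1] [575.2  41.   91. ]
[292 293  20  16 318] [301.6 300.5] [485.   61.9  91. ]
[321 293  19  16 298] [329.9 300.5] [482.2  40.8  91. ]
top 529
```

```bash
cat >> p.py <<'E'
N=np.array([576.5,40.]);YJ=-7.5
def J(x,y,z,lean=0,yaw=YJ):
    a=np.radians(YJ); p=N+x*np.array([np.cos(a),np.sin(a)])+y*np.array([-np.sin(a),np.cos(a)])
    return (*p,z,yaw,lean)
def lidtcp(th,off=7.5,dz=0):
    x=105-190*np.cos(th)+5*np.sin(th); z=85+190*np.sin(th)+5*np.cos(th)
    return J(x+off,0,z+17+dz)
E
python3 - <<'E'
from p import *
plan(((490,52,300,-7.5,12),7),((505,50,342,-7.5,0),2),(J(84,0,342),6),(J(84,0,290),2),start=avg(1))
E
```

```text
at [501.   50.1 154.8  -7.6  44.9] t 13.17 q [ 0.17 -0.72  2.36 -0.31  0.76  2.01] F [ 0.5 -0.3  0.1] w 52.1 gf 0.0
[{"dx": 0.45, "dy": -0.0, "dz": -0.53, "ax": 0.0, "ay": -0.082, "az": -0.0}, {"dx": 0.41, "dy": -0.0, "dz": -0.56, "ax": 0.0, "ay": -0.082, "az": -0.0}, {"dx": 0.35, "dy": -0.01, "dz": -0.59, "ax": 0.0, "ay": -0.082, "az": -0.0}, {"dx": 0.31, "dy": 0.0, "dz": -0.62, "ax": 0.0, "ay": -0.082, "az": -0.0}, {"dx": 0.26, "dy": -0.0, "dz": -0.65, "ax": 0.0, "ay": -0.082, "az": -0.001}, {"dx": 0.2, "dy": -0.0, "dz": -0.66, "ax": 0.0, "ay": -0.082, "az": 0.0}, {"dx": 0.15, "dy": -0.0, "dz": -0.68, "ax": 0.0, "ay": -0.082, "az": 0.0}, {"dx": 0.39, "dy": -0.0, "dz": -0.63, "ax": 0.0, "ay": -0.105, "az": -0.0}, {"dx": 0.32, "dy": -0.0, "dz": -0.67, "ax": 0.0, "ay": -0.104, "az": -0.0}, {"dx": 0.87, "dy": -0.0, "dz": -0.0, "ax": 0.0, "ay": -0.0, "az": -0.0}, {"dx": 0.87, "dy": 0.0, "dz": -0.0, "ax": 0.0, "ay": -0.0, "az": -0.0}, {"dx": 0.87, "dy": 0.01, "dz": -0.0, "ax": 0.0, "ay": -0.0, "az": -0.0}]
[{"dx": 0.86, "dy": -0.0, "dz": -0.0, "ax": 0.0, "ay": -0.0, "az": -0.0}, {"dx": 0.87, "dy": 0.0, "dz": -0.0, "ax": 0.0, "ay": -0.0, "az": -0.0}, {"dx": 0.87, "dy": 0.01, "dz": -0.0, "ax": 0.0, "ay": -0.0, "az": -0.0}, {"dx": -0.0, "dy": -0.0, "dz": 0.87, "ax": 0.0, "ay": -0.0, "az": -0.0}, {"dx": -0.0, "dy": -0.01, "dz": 0.86, "ax": 0.0, "ay": -0.0, "az": -0.0}]
```

>>> jog_arm --steps '[{"dx": 0.4,"dy": 0,"dz": -0.45,"ax": 0,"ay": -0.1,"az": 0},{"dx": 0.38,"dy": 0,"dz": -0.5,"ax": 0,"ay": -0.1,"az": 0},{"dx": 0.35,"dy": 0,"dz": -0.56,"ax": 0,"ay": -0.1,"az": 0},{"dx": 0.31,"dy": 0,"dz": -0.62,"ax": 0,"ay": -0.1,"az": 0},{"dx": 0.26,"dy": 0,"dz": -0.65,"ax": 0,"ay": -0.1,"az": 0},{"dx": 0.2,"dy": 0,"dz": -0.66,"ax": 0,"ay": -0.1,"az": 0},{"dx": 0.15,"dy": 0,"dz": -0.7,"ax": 0,"ay": -0.1,"az": 0},{"dx": 0.1,"dy": 0,"dz": -0.7,"ax": 0,"ay": -0.084,"az": 0},{"dx": 0,"dy": 0,"dz": -0.7,"ax": 0,"ay": 0,"az": 0},{"dx": 0,"dy": 0,"dz": -0.7,"ax": 0,"ay": 0,"az": 0}]' --gripper 0

```text
time: 14.0
position: [502.1, 50.3, 357.7]
ee_rot: [3.131, -0.209, -0.008]
contact_force: [-0.0, 0.1, 0.8]
width: 0.006
gripper_force: 0.0
```

Run:
```python
from p import *
plan((J(86,0,340),8),(J(86,0,290),3),start=avg(1))
```

```text
at [502.2  50.4 362.3  -7.6   0. ] t 14.05 q [ 0.05 -0.26  1.59 -0.    1.81  1.75] F [-0.9  0.9  2.6] w 0.5 gf 0.0
[{"dx": 0.67, "dy": 0.0, "dz": 0.09, "ax": 0.0, "ay": -0.0, "az": -0.0}, {"dx": 0.67, "dy": 0.0, "dz": 0.1, "ax": 0.0, "ay": -0.0, "az": -0.001}, {"dx": 0.67, "dy": 0.0, "dz": 0.09, "ax": 0.0, "ay": -0.0, "az": 0.0}, {"dx": 0.67, "dy": 0.01, "dz": 0.09, "ax": 0.0, "ay": -0.0, "az": -0.0}, {"dx": 0.67, "dy": -0.0, "dz": 0.1, "ax": 0.0, "ay": -0.0, "az": -0.0}, {"dx": 0.68, "dy": -0.0, "dz": 0.09, "ax": 0.0, "ay": -0.0, "az": -0.001}, {"dx": 0.67, "dy": 0.0, "dz": 0.09, "ax": 0.0, "ay": -0.0, "az": 0.0}, {"dx": 0.67, "dy": 0.0, "dz": 0.1, "ax": 0.0, "ay": -0.0, "az": -0.0}, {"dx": -0.0, "dy": 0.0, "dz": 0.55, "ax": 0.0, "ay": -0.0, "az": -0.0}, {"dx": -0.0, "dy": 0.0, "dz": 0.56, "ax": 0.0, "ay": -0.0, "az": -0.0}, {"dx": -0.0, "dy": 0.0, "dz": 0.55, "ax": 0.0, "ay": -0.0, "az": -0.0}]
```

>>> jog_arm --steps '[{"dx": 0.67,"dy": 0,"dz": 0.08,"ax": 0,"ay": 0,"az": 0},{"dx": 0.67,"dy": 0,"dz": 0.08,"ax": 0,"ay": 0,"az": 0},{"dx": 0.67,"dy": 0,"dz": 0.08,"ax": 0,"ay": 0,"az": 0},{"dx": 0.67,"dy": 0,"dz": 0.08,"ax": 0,"ay": 0,"az": 0},{"dx": 0.67,"dy": 0,"dz": 0.08,"ax": 0,"ay": 0,"az": 0},{"dx": 0.67,"dy": 0,"dz": 0.08,"ax": 0,"ay": 0,"az": 0},{"dx": 0.67,"dy": 0,"dz": 0.08,"ax": 0,"ay": 0,"az": 0},{"dx": 0.67,"dy": 0,"dz": 0.08,"ax": 0,"ay": 0,"az": 0},{"dx": 0,"dy": 0,"dz": 0.57,"ax": 0,"ay": 0,"az": 0},{"dx": 0,"dy": 0,"dz": 0.57,"ax": 0,"ay": 0,"az": 0},{"dx": 0,"dy": 0,"dz": 0.57,"ax": 0,"ay": 0,"az": 0},{"dx": 0,"dy": 0,"dz": 0,"ax": 0,"ay": 0,"az": 0}]'

```text
time: 15.05
position: [659.6, 29.1, 282.8]
ee_rot: [3.131, -0.208, -0.012]
contact_force: [-0.2, 0.3, -0.7]
width: 0.008
gripper_force: 0.0
```

Run:
```python
from p import *
plan((lidtcp(1.28),3),(lidtcp(1.0),5),(lidtcp(.7),5),(lidtcp(.4,6),5),(lidtcp(.15,4),5),(lidtcp(.06,3),3),start=avg(2))
```

```text
at [ 6.599e+02  2.910e+01  2.864e+02 -7.600e+00 -2.000e-01] t 15.15 q [ 0.01  0.08  1.4  -0.    1.67  1.71] F [-0.4 -0.2 -0. ] w 0.5 gf 0.0
[{"dx": -0.24, "dy": 0.0, "dz": 0.01, "ax": -0.0, "ay": 0.001, "az": -0.0}, {"dx": -0.23, "dy": 0.0, "dz": 0.01, "ax": -0.0, "ay": 0.001, "az": -0.001}, {"dx": -0.24, "dy": 0.0, "dz": 0.01, "ax": -0.0, "ay": 0.002, "az": -0.0}, {"dx": -0.32, "dy": 0.0, "dz": 0.14, "ax": -0.0, "ay": -0.0, "az": -0.0}, {"dx": -0.33, "dy": 0.0, "dz": 0.14, "ax": -0.0, "ay": -0.0, "az": -0.0}, {"dx": -0.32, "dy": 0.0, "dz": 0.14, "ax": -0.0, "ay": -0.0, "az": -0.0}, {"dx": -0.33, "dy": 0.0, "dz": 0.14, "ax": -0.0, "ay": -0.0, "az": -0.0}, {"dx": -0.32, "dy": 0.01, "dz": 0.14, "ax": -0.0, "ay": -0.0, "az": -0.0}, {"dx": -0.29, "dy": -0.0, "dz": 0.24, "ax": -0.0, "ay": -0.0, "az": -0.0}, {"dx": -0.3, "dy": -0.0, "dz": 0.24, "ax": -0.0, "ay": -0.0, "az": -0.0}, {"dx": -0.29, "dy": -0.0, "dz": 0.25, "ax": -0.0, "ay": -0.0, "az": -0.0}, {"dx": -0.29, "dy": -0.0, "dz": 0.24, "ax": -0.0, "ay": -0.0, "az": -0.0}]
[{"dx": -0.29, "dy": -0.0, "dz": 0.24, "ax": -0.0, "ay": -0.0,
[... 284 characters left out ...]
0.0, "ay": -0.0, "az": -0.0}, {"dx": -0.22, "dy": -0.0, "dz": 0.32, "ax": -0.0, "ay": -0.0, "az": -0.0}, {"dx": -0.11, "dy": -0.0, "dz": 0.3, "ax": -0.0, "ay": -0.0, "az": -0.0}, {"dx": -0.11, "dy": -0.0, "dz": 0.3, "ax": -0.0, "ay": -0.0, "az": -0.0}, {"dx": -0.1, "dy": -0.0, "dz": 0.3, "ax": -0.0, "ay": -0.0, "az": -0.0}, {"dx": -0.11, "dy": -0.0, "dz": 0.3, "ax": -0.0, "ay": -0.0, "az": -0.0}, {"dx": -0.11, "dy": -0.0, "dz": 0.31, "ax": -0.0, "ay": -0.0, "az": -0.0}, {"dx": -0.03, "dy": -0.0, "dz": 0.18, "ax": -0.0, "ay": -0.0, "az": -0.0}]
[{"dx": -0.04, "dy": -0.0, "dz": 0.19, "ax": -0.0, "ay": -0.0, "az": -0.0}, {"dx": -0.04, "dy": -0.0, "dz": 0.19, "ax": -0.0, "ay": -0.0, "az": -0.0}]
```

>>> jog_arm --steps '[{"dx": -0.24,"dy": 0,"dz": 0.01,"ax": 0,"ay": 0,"az": 0},{"dx": -0.23,"dy": 0,"dz": 0.01,"ax": 0,"ay": 0,"az": 0},{"dx": -0.24,"dy": 0,"dz": 0.01,"ax": 0,"ay": 0,"az": 0},{"dx": -0.32,"dy": 0,"dz": 0.14,"ax": 0,"ay": 0,"az": 0},{"dx": -0.32,"dy": 0,"dz": 0.14,"ax": 0,"ay": 0,"az": 0},{"dx": -0.32,"dy": 0,"dz": 0.14,"ax": 0,"ay": 0,"az": 0},{"dx": -0.32,"dy": 0,"dz": 0.14,"ax": 0,"ay": 0,"az": 0},{"dx": -0.33,"dy": 0,"dz": 0.14,"ax": 0,"ay": 0,"az": 0},{"dx": -0.29,"dy": 0,"dz": 0.24,"ax": 0,"ay": 0,"az": 0},{"dx": -0.29,"dy": 0,"dz": 0.24,"ax": 0,"ay": 0,"az": 0},{"dx": -0.29,"dy": 0,"dz": 0.24,"ax": 0,"ay": 0,"az": 0},{"dx": -0.29,"dy": 0,"dz": 0.24,"ax": 0,"ay": 0,"az": 0}]'

```text
time: 16.15
position: [555.5, 43.1, 239.3]
ee_rot: [3.132, -0.207, 0.004]
contact_force: [3.0, -0.7, 1.0]
width: 0.008
gripper_force: 1.4
```

>>> jog_arm --steps '[{"dx": -0.29,"dy": 0,"dz": 0.24,"ax": 0,"ay": 0,"az": 0},{"dx": -0.22,"dy": 0,"dz": 0.32,"ax": 0,"ay": 0,"az": 0},{"dx": -0.22,"dy": 0,"dz": 0.32,"ax": 0,"ay": 0,"az": 0},{"dx": -0.22,"dy": 0,"dz": 0.32,"ax": 0,"ay": 0,"az": 0},{"dx": -0.22,"dy": 0,"dz": 0.32,"ax": 0,"ay": 0,"az": 0},{"dx": -0.22,"dy": 0,"dz": 0.32,"ax": 0,"ay": 0,"az": 0},{"dx": -0.11,"dy": 0,"dz": 0.3,"ax": 0,"ay": 0,"az": 0},{"dx": -0.11,"dy": 0,"dz": 0.3,"ax": 0,"ay": 0,"az": 0},{"dx": -0.11,"dy": 0,"dz": 0.3,"ax": 0,"ay": 0,"az": 0},{"dx": -0.11,"dy": 0,"dz": 0.3,"ax": 0,"ay": 0,"az": 0}]'

```text
time: 16.98
position: [501.7, 50.0, 146.5]
ee_rot: [3.132, -0.207, 0.002]
contact_force: [4.4, -0.9, 4.0]
width: 0.005
gripper_force: 2.1
```

Run:
```python
from p import *
plan((lidtcp(.06,3),4),(lidtcp(0,1),4),(lidtcp(-.03,0),4),start=avg(1))
```

```text
at [ 5.008e+02  5.010e+01  1.446e+02 -7.600e+00 -1.000e-01] t 17.03 q [ 0.05 -0.23  1.92 -0.    1.45  1.75] F [ 2.4 -1.  -0.5] w 0.4 gf 1.4
[{"dx": -0.04, "dy": 0.0, "dz": 0.22, "ax": -0.0, "ay": 0.0, "az": -0.0}, {"dx": -0.04, "dy": 0.0, "dz": 0.22, "ax": -0.0, "ay": 0.001, "az": -0.0}, {"dx": -0.04, "dy": 0.0, "dz": 0.21, "ax": -0.0, "ay": -0.0, "az": -0.001}, {"dx": -0.04, "dy": 0.0, "dz": 0.22, "ax": -0.0, "ay": 0.0, "az": 0.0}, {"dx": -0.03, "dy": 0.0, "dz": 0.1, "ax": -0.0, "ay": 0.0, "az": 0.0}, {"dx": -0.02, "dy": 0.0, "dz": 0.09, "ax": -0.0, "ay": 0.0, "az": 0.0}, {"dx": -0.02, "dy": 0.0, "dz": 0.1, "ax": -0.0, "ay": 0.0, "az": 0.0}, {"dx": -0.02, "dy": 0.0, "dz": 0.09, "ax": -0.0, "ay": 0.0, "az": 0.0}, {"dx": -0.01, "dy": 0.0, "dz": 0.05, "ax": -0.0, "ay": 0.0, "az": 0.0}, {"dx": -0.01, "dy": 0.0, "dz": 0.05, "ax": -0.0, "ay": 0.0, "az": 0.0}, {"dx": -0.01, "dy": 0.0, "dz": 0.04, "ax": -0.0, "ay": 0.0, "az": 0.0}, {"dx": -0.01, "dy": 0.0, "dz": 0.05, "ax": -0.0, "ay": 0.0, "az": 0.0}]
```

Lid is following. Continue down to lid angle ~-0.03, watching force.

>>> jog_arm --steps '[{"dx": -0.04,"dy": 0,"dz": 0.22,"ax": 0,"ay": 0,"az": 0},{"dx": -0.04,"dy": 0,"dz": 0.22,"ax": 0,"ay": 0,"az": 0},{"dx": -0.04,"dy": 0,"dz": 0.22,"ax": 0,"ay": 0,"az": 0},{"dx": -0.04,"dy": 0,"dz": 0.22,"ax": 0,"ay": 0,"az": 0},{"dx": -0.03,"dy": 0,"dz": 0.1,"ax": 0,"ay": 0,"az": 0},{"dx": -0.02,"dy": 0,"dz": 0.1,"ax": 0,"ay": 0,"az": 0},{"dx": -0.02,"dy": 0,"dz": 0.1,"ax": 0,"ay": 0,"az": 0},{"dx": -0.02,"dy": 0,"dz": 0.08,"ax": 0,"ay": 0,"az": 0},{"dx": 0,"dy": 0,"dz": 0,"ax": 0,"ay": 0,"az": 0},{"dx": 0,"dy": 0,"dz": 0,"ax": 0,"ay": 0,"az": 0}]'

```text
time: 17.87
position: [494.2, 50.9, 109.4]
ee_rot: [3.132, -0.207, -0.0]
contact_force: [1.9, -0.2, 3.3]
width: 0.01
gripper_force: 1.9
```

>>> jog_arm --steps '[{"dx": 0,"dy": 0,"dz": 0.05,"ax": 0,"ay": 0,"az": 0},{"dx": 0,"dy": 0,"dz": 0.05,"ax": 0,"ay": 0,"az": 0},{"dx": 0,"dy": 0,"dz": 0.05,"ax": 0,"ay": 0,"az": 0},{"dx": 0,"dy": 0,"dz": 0,"ax": 0,"ay": 0,"az": 0},{"dx": 0,"dy": 0,"dz": 0,"ax": 0,"ay": 0,"az": 0}]'

```text
time: 18.28
position: [494.2, 50.9, 104.7]
ee_rot: [3.132, -0.207, -0.001]
contact_force: [-1.5, -0.0, 4.3]
width: 0.005
gripper_force: 2.1
```

>>> jog_arm --steps '[{"dx": 0,"dy": 0,"dz": 0.05,"ax": 0,"ay": 0,"az": 0},{"dx": 0,"dy": 0,"dz": 0.05,"ax": 0,"ay": 0,"az": 0},{"dx": 0,"dy": 0,"dz": 0.05,"ax": 0,"ay": 0,"az": 0},{"dx": 0,"dy": 0,"dz": 0.02,"ax": 0,"ay": 0,"az": 0},{"dx": 0,"dy": 0,"dz": 0,"ax": 0,"ay": 0,"az": 0}]'

```text
time: 18.7
position: [494.2, 50.9, 99.8]
ee_rot: [3.132, -0.207, -0.0]
contact_force: [-2.9, 1.2, 6.4]
width: 0.002
gripper_force: 3.1
```

>>> jog_arm --steps '[{"dx": 0,"dy": 0,"dz": 0.03,"ax": 0,"ay": 0,"az": 0},{"dx": 0,"dy": 0,"dz": 0,"ax": 0,"ay": 0,"az": 0},{"dx": 0,"dy": 0,"dz": 0,"ax": 0,"ay": 0,"az": 0}]'

```text
time: 18.95
position: [494.3, 50.9, 99.5]
ee_rot: [3.132, -0.207, 0.0]
contact_force: [-7.7, 0.3, 12.6]
width: 0.005
gripper_force: 6.7
```

>>> jog_arm --steps '[{"dx": 0,"dy": 0,"dz": -0.1,"ax": 0,"ay": 0,"az": 0},{"dx": 0,"dy": 0,"dz": -0.3,"ax": 0,"ay": 0,"az": 0},{"dx": 0,"dy": 0,"dz": -0.6,"ax": 0,"ay": 0,"az": 0},{"dx": 0,"dy": 0,"dz": -0.6,"ax": 0,"ay": 0,"az": 0},{"dx": 0,"dy": 0,"dz": -0.4,"ax": 0,"ay": 0,"az": 0},{"dx": 0,"dy": 0,"dz": 0,"ax": 0,"ay": 0,"az": 0}]'

```text
time: 19.45
position: [495.2, 51.1, 161.5]
ee_rot: [3.133, -0.207, 0.006]
contact_force: [0.7, 0.8, 0.8]
width: 0.011
gripper_force: 0.0
```

Run:
```python
from m import *
from p import *
S=shot('side','s9'); W=shot('wrist','w9')
a=cv2.imread('pics/s9.png')[110:260,240:400];a=cv2.resize(a,None,fx=2.5,fy=2.5);b=cv2.resize(cv2.imread('pics/w9.png'),None,fx=.6,fy=.6)
o=np.zeros((max(a.shape[0],b.shape[0]),a.shape[1]+b.shape[1],3),np.uint8);o[:a.shape[0],:a.shape[1]]=a;o[:b.shape[0],a.shape[1]:]=b;cv2.imwrite('pics/c9.png',o);print(o.shape)
plan((J(-60,-113,155),6),(J(-60,-113,110),2),start=avg(1))
```

```text
(375, 784, 3)
at [494.   51.  157.9  -7.6  -0. ] t 19.6 q [ 0.05 -0.25  1.92 -0.    1.48  1.76] F [0.2 0.3 0.6] w 0.5 gf 0.0
[{"dx": 0.13, "dy": 0.63, "dz": 0.02, "ax": -0.0, "ay": 0.0, "az": -0.0}, {"dx": 0.13, "dy": 0.63, "dz": 0.01, "ax": -0.0, "ay": 0.0, "az": -0.0}, {"dx": 0.13, "dy": 0.63, "dz": 0.02, "ax": -0.0, "ay": 0.0, "az": -0.001}, {"dx": 0.13, "dy": 0.62, "dz": 0.01, "ax": -0.0, "ay": 0.0, "az": 0.0}, {"dx": 0.13, "dy": 0.63, "dz": 0.02, "ax": -0.0, "ay": 0.0, "az": 0.0}, {"dx": 0.12, "dy": 0.63, "dz": 0.02, "ax": -0.0, "ay": 0.001, "az": -0.0}, {"dx": 0.0, "dy": 0.0, "dz": 0.75, "ax": -0.0, "ay": -0.0, "az": -0.0}, {"dx": 0.0, "dy": 0.0, "dz": 0.75, "ax": -0.0, "ay": -0.0, "az": -0.0}]
```

View pics/c9.png

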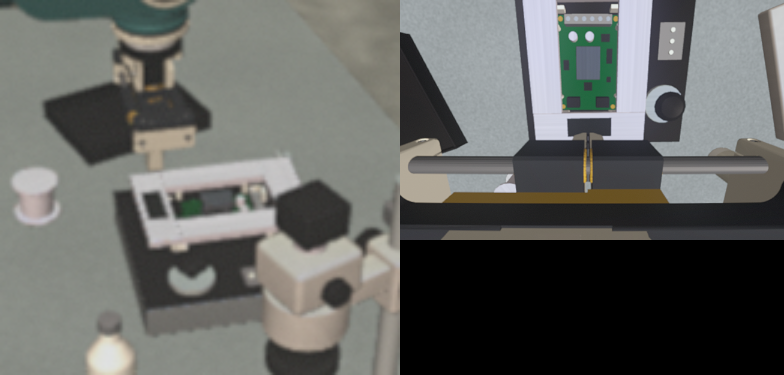

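The pictures show the lid lying level and locked over the board, and the plunger's black head at about (448,177) in the full wrist image.

Run:
```python
from m import *
from p import *
W=load('w9')
for u in ((445,178),(449,176)): print(onz(W,u,89).round(1))
print(proj(W,(*J(-60,-113,89)[:3],)), J(-60,-113,89))
g=cv2.cvtColor(W['frame'],cv2.COLOR_RGB2GRAY)[150:210,400:490]; m=(g<60).astype(np.uint8)
n,l,st,ce=cv2.connectedComponentsWithStats(m)
print([(st[i],ce[i].round(1)+[400,150]) for i in range(1,n) if st[i,4]>50])
```

```text
[508. -57.  89.]
[509.2 -60.2  89. ]
[454.06274855 183.86906683] (np.float64(502.26384859670554), np.float64(-64.20169780203747), 89, -7.5, 0)
[(array([  25,    0,   50,   60, 1966], dtype=int32), array([449.7, 179.5]))]
```

>>> jog_arm --steps '[{"dx": 0.13,"dy": 0.63,"dz": 0.02,"ax": 0,"ay": 0,"az": 0},{"dx": 0.13,"dy": 0.63,"dz": 0.02,"ax": 0,"ay": 0,"az": 0},{"dx": 0.13,"dy": 0.63,"dz": 0.02,"ax": 0,"ay": 0,"az": 0},{"dx": 0.13,"dy": 0.63,"dz": 0.02,"ax": 0,"ay": 0,"az": 0},{"dx": 0.13,"dy": 0.63,"dz": 0.02,"ax": 0,"ay": 0,"az": 0},{"dx": 0.12,"dy": 0.63,"dz": 0.02,"ax": 0,"ay": 0,"az": 0},{"dx": 0,"dy": 0,"dz": 0.5,"ax": 0,"ay": 0,"az": 0},{"dx": 0,"dy": 0,"dz": 0.5,"ax": 0,"ay": 0,"az": 0},{"dx": 0,"dy": 0,"dz": 0,"ax": 0,"ay": 0,"az": 0}]'

```text
time: 20.35
position: [500.7, -64.6, 121.6]
ee_rot: [3.133, -0.208, -0.008]
contact_force: [-1.4, 0.6, -1.0]
width: 0.005
gripper_force: 0.0
```

```bash
python3 -c "
from p import *
print(J(-60,-113,108));print(avg(2).round(1))"
```

```text
(np.float64(502.26384859670554), np.float64(-64.20169780203747), 108, -7.5, 0)
[ 5.015e+02 -6.440e+01  1.240e+02 -7.600e+00 -2.000e-01]
```

>>> jog_arm --steps '[{"dx": 0.1,"dy": -0.05,"dz": 0.25,"ax": 0,"ay": 0,"az": 0},{"dx": 0,"dy": 0,"dz": 0.25,"ax": 0,"ay": 0,"az": 0},{"dx": 0,"dy": 0,"dz": 0.2,"ax": 0,"ay": 0,"az": 0},{"dx": 0,"dy": 0,"dz": 0.15,"ax": 0,"ay": 0,"az": 0},{"dx": 0,"dy": 0,"dz": 0.1,"ax": 0,"ay": 0,"az": 0},{"dx": 0,"dy": 0,"dz": 0,"ax": 0,"ay": 0,"az": 0}]'

```text
time: 20.95
position: [505.7, -63.3, 96.9]
ee_rot: [3.132, -0.207, 0.001]
contact_force: [2.0, 1.6, 7.4]
width: 0.006
gripper_force: 3.5
```

>>> jog_arm --steps '[{"dx": 0,"dy": 0,"dz": 0.04,"ax": 0,"ay": 0,"az": 0},{"dx": 0,"dy": 0,"dz": 0,"ax": 0,"ay": 0,"az": 0},{"dx": 0,"dy": 0,"dz": 0,"ax": 0,"ay": 0,"az": 0}]'

```text
time: 21.2
position: [505.8, -63.4, 96.4]
ee_rot: [3.132, -0.207, 0.002]
contact_force: [0.0, 2.2, 7.1]
width: 0.004
gripper_force: 3.7
```

>>> jog_arm --steps '[{"dx": 0,"dy": 0,"dz": 0.06,"ax": 0,"ay": 0,"az": 0},{"dx": 0,"dy": 0,"dz": 0,"ax": 0,"ay": 0,"az": 0},{"dx": 0,"dy": 0,"dz": 0,"ax": 0,"ay": 0,"az": 0}]'

```text
time: 21.45
position: [505.8, -63.3, 94.7]
ee_rot: [3.132, -0.207, 0.002]
contact_force: [-0.8, 1.3, 8.1]
width: 0.007
gripper_force: 4.1
```

>>> jog_arm --steps '[{"dx": 0,"dy": 0,"dz": 0.04,"ax": 0,"ay": 0,"az": 0},{"dx": 0,"dy": 0,"dz": 0,"ax": 0,"ay": 0,"az": 0},{"dx": 0,"dy": 0,"dz": 0,"ax": 0,"ay": 0,"az": 0}]'

```text
time: 21.7
position: [505.9, -63.3, 93.7]
ee_rot: [3.132, -0.207, 0.002]
contact_force: [-1.7, 2.9, 9.9]
width: 0.005
gripper_force: 5.1
```

>>> jog_arm --steps '[{"dx": 0,"dy": 0,"dz": 0.05,"ax": 0,"ay": 0,"az": 0},{"dx": 0,"dy": 0,"dz": 0,"ax": 0,"ay": 0,"az": 0},{"dx": 0,"dy": 0,"dz": 0,"ax": 0,"ay": 0,"az": 0},{"dx": 0,"dy": 0,"dz": 0,"ax": 0,"ay": 0,"az": 0}]'

```text
time: 22.03
position: [506.1, -63.4, 93.4]
ee_rot: [3.132, -0.207, 0.003]
contact_force: [-7.7, 4.0, 23.1]
width: 0.003
gripper_force: 11.4
```

>>> jog_arm --steps '[{"dx": 0,"dy": 0,"dz": 0.02,"ax": 0,"ay": 0,"az": 0},{"dx": 0,"dy": 0,"dz": 0,"ax": 0,"ay": 0,"az": 0},{"dx": 0,"dy": 0,"dz": 0,"ax": 0,"ay": 0,"az": 0},{"dx": 0,"dy": 0,"dz": 0,"ax": 0,"ay": 0,"az": 0},{"dx": 0,"dy": 0,"dz": 0,"ax": 0,"ay": 0,"az": 0},{"dx": 0,"dy": 0,"dz": 0,"ax": 0,"ay": 0,"az": 0},{"dx": 0,"dy": 0,"dz": 0,"ax": 0,"ay": 0,"az": 0},{"dx": 0,"dy": 0,"dz": 0,"ax": 0,"ay": 0,"az": 0},{"dx": 0,"dy": 0,"dz": 0,"ax": 0,"ay": 0,"az": 0},{"dx": 0,"dy": 0,"dz": 0,"ax": 0,"ay": 0,"az": 0},{"dx": 0,"dy": 0,"dz": 0,"ax": 0,"ay": 0,"az": 0},{"dx": 0,"dy": 0,"dz": 0,"ax": 0,"ay": 0,"az": 0}]'

```text
time: 23.03
position: [506.3, -63.4, 93.4]
ee_rot: [3.132, -0.207, 0.004]
contact_force: [-9.5, 3.6, 28.7]
width: 0.006
gripper_force: 14.1
```

>>> jog_arm --steps '[{"dx": 0,"dy": 0,"dz": -0.15,"ax": 0,"ay": 0,"az": 0},{"dx": 0,"dy": 0,"dz": -0.4,"ax": 0,"ay": 0,"az": 0},{"dx": 0,"dy": 0,"dz": -0.7,"ax": 0,"ay": 0,"az": 0},{"dx": 0,"dy": 0,"dz": -0.4,"ax": 0,"ay": 0,"az": 0},{"dx": 0,"dy": 0,"dz": 0,"ax": 0,"ay": 0,"az": 0}]'

```text
time: 23.45
position: [506.4, -63.6, 143.0]
ee_rot: [3.132, -0.207, 0.006]
contact_force: [1.0, 0.2, 0.6]
width: 0.006
gripper_force: 0.0
```

```bash
python3 -c "
from p import *
plan(((495,50.9,140,-7.5,0),6),((495,50.9,113,-7.5,0),2),start=avg(2))"
```

```text
at [ 5.057e+02 -6.340e+01  1.406e+02 -7.600e+00  1.000e-01] t 23.55 q [-0.17 -0.21  1.91 -0.    1.44  1.53] F [-0.4  0.5 -0.2] w 0.4 gf 0.0
[{"dx": -0.14, "dy": -0.62, "dz": 0.0, "ax": 0.0, "ay": -0.0, "az": -0.0}, {"dx": -0.15, "dy": -0.62, "dz": 0.01, "ax": 0.0, "ay": -0.001, "az": -0.0}, {"dx": -0.14, "dy": -0.63, "dz": -0.0, "ax": 0.0, "ay": 0.0, "az": -0.0}, {"dx": -0.14, "dy": -0.62, "dz": 0.0, "ax": 0.0, "ay": -0.0, "az": -0.001}, {"dx": -0.14, "dy": -0.62, "dz": 0.01, "ax": 0.0, "ay": -0.0, "az": 0.0}, {"dx": -0.14, "dy": -0.62, "dz": 0.0, "ax": 0.0, "ay": -0.001, "az": 0.0}, {"dx": -0.0, "dy": -0.0, "dz": 0.45, "ax": 0.0, "ay": 0.0, "az": 0.0}, {"dx": -0.0, "dy": -0.0, "dz": 0.45, "ax": 0.0, "ay": 0.0, "az": 0.0}]
```

>>> jog_arm --steps '[{"dx": -0.14,"dy": -0.62,"dz": 0,"ax": 0,"ay": 0,"az": 0},{"dx": -0.14,"dy": -0.62,"dz": 0,"ax": 0,"ay": 0,"az": 0},{"dx": -0.14,"dy": -0.62,"dz": 0,"ax": 0,"ay": 0,"az": 0},{"dx": -0.14,"dy": -0.62,"dz": 0,"ax": 0,"ay": 0,"az": 0},{"dx": -0.14,"dy": -0.62,"dz": 0,"ax": 0,"ay": 0,"az": 0},{"dx": -0.14,"dy": -0.62,"dz": 0,"ax": 0,"ay": 0,"az": 0},{"dx": 0,"dy": 0,"dz": 0.45,"ax": 0,"ay": 0,"az": 0},{"dx": 0,"dy": 0,"dz": 0.45,"ax": 0,"ay": 0,"az": 0},{"dx": 0,"dy": 0,"dz": 0.1,"ax": 0,"ay": 0,"az": 0},{"dx": 0,"dy": 0,"dz": 0.05,"ax": 0,"ay": 0,"az": 0},{"dx": 0,"dy": 0,"dz": 0,"ax": 0,"ay": 0,"az": 0}]'

```text
time: 24.47
position: [494.9, 49.8, 107.7]
ee_rot: [3.132, -0.208, -0.002]
contact_force: [-0.8, 0.0, -0.0]
width: 0.004
gripper_force: 0.0
```

>>> jog_arm --steps '[{"dx": 0,"dy": 0,"dz": 0.05,"ax": 0,"ay": 0,"az": 0},{"dx": 0,"dy": 0,"dz": 0.05,"ax": 0,"ay": 0,"az": 0},{"dx": 0,"dy": 0,"dz": 0.05,"ax": 0,"ay": 0,"az": 0},{"dx": 0,"dy": 0,"dz": 0.03,"ax": 0,"ay": 0,"az": 0},{"dx": 0,"dy": 0,"dz": 0,"ax": 0,"ay": 0,"az": 0},{"dx": 0,"dy": 0,"dz": 0,"ax": 0,"ay": 0,"az": 0}]'

```text
time: 24.97
position: [495.4, 50.2, 103.4]
ee_rot: [3.132, -0.207, 0.001]
contact_force: [-1.3, -2.3, 5.1]
width: 0.008
gripper_force: 2.2
```

>>> jog_arm --steps '[{"dx": 0,"dy": 0,"dz": 0.05,"ax": 0,"ay": 0,"az": 0},{"dx": 0,"dy": 0,"dz": 0.05,"ax": 0,"ay": 0,"az": 0},{"dx": 0,"dy": 0,"dz": 0.04,"ax": 0,"ay": 0,"az": 0},{"dx": 0,"dy": 0,"dz": 0,"ax": 0,"ay": 0,"az": 0},{"dx": 0,"dy": 0,"dz": 0,"ax": 0,"ay": 0,"az": 0}]'

```text
time: 25.38
position: [495.5, 50.3, 99.7]
ee_rot: [3.132, -0.207, 0.002]
contact_force: [-3.2, -3.5, 9.9]
width: 0.005
gripper_force: 5.3
```

>>> jog_arm --steps '[{"dx": 0,"dy": 0,"dz": 0.01,"ax": 0,"ay": 0,"az": 0},{"dx": 0,"dy": 0,"dz": 0,"ax": 0,"ay": 0,"az": 0},{"dx": 0,"dy": 0,"dz": 0,"ax": 0,"ay": 0,"az": 0}]'

```text
time: 25.63
position: [495.5, 50.2, 99.6]
ee_rot: [3.132, -0.207, 0.002]
contact_force: [-4.9, -3.5, 13.0]
width: 0.005
gripper_force: 6.5
```

>>> jog_arm --steps '[{"dx": 0,"dy": 0,"dz": -0.3,"ax": 0,"ay": 0,"az": 0},{"dx": -0.5,"dy": 0,"dz": -0.6,"ax": 0,"ay": 0,"az": 0},{"dx": -0.8,"dy": 0,"dz": -0.8,"ax": 0,"ay": 0,"az": 0},{"dx": -0.6,"dy": 0,"dz": -0.6,"ax": 0,"ay": 0,"az": 0},{"dx": -0.2,"dy": 0,"dz": -0.2,"ax": 0,"ay": 0,"az": 0},{"dx": 0,"dy": 0,"dz": 0,"ax": 0,"ay": 0.1,"az": 0},{"dx": 0,"dy": 0,"dz": 0,"ax": 0,"ay": 0.1,"az": 0},{"dx": 0,"dy": 0,"dz": 0,"ax": 0,"ay": 0.1,"az": 0},{"dx": 0,"dy": 0,"dz": 0,"ax": 0,"ay": 0.1,"az": 0},{"dx": 0,"dy": 0,"dz": 0,"ax": 0,"ay": 0,"az": 0},{"dx": 0,"dy": 0,"dz": 0,"ax": 0,"ay": 0,"az": 0},{"dx": 0,"dy": 0,"dz": 0,"ax": 0,"ay": 0,"az": 0}]' --gripper 52

```text
time: 26.63
position: [432.9, 59.0, 173.7]
ee_rot: [3.046, -0.2, 0.614]
contact_force: [-0.9, -0.3, 0.3]
width: 0.557
gripper_force: 0.0
```

>>> jog_arm --steps '[{"dx": 0,"dy": 0,"dz": 0,"ax": 0,"ay": 0,"az": 0},{"dx": 0,"dy": 0,"dz": 0,"ax": 0,"ay": 0,"az": 0},{"dx": 0,"dy": 0,"dz": 0,"ax": 0,"ay": 0,"az": 0},{"dx": 0,"dy": 0,"dz": 0,"ax": 0,"ay": 0,"az": 0},{"dx": 0,"dy": 0,"dz": 0,"ax": 0,"ay": 0,"az": 0},{"dx": 0,"dy": 0,"dz": 0,"ax": 0,"ay": 0,"az": 0},{"dx": 0,"dy": 0,"dz": 0,"ax": 0,"ay": 0,"az": 0},{"dx": 0,"dy": 0,"dz": 0,"ax": 0,"ay": 0,"az": 0},{"dx": 0,"dy": 0,"dz": 0,"ax": 0,"ay": 0,"az": 0},{"dx": 0,"dy": 0,"dz": 0,"ax": 0,"ay": 0,"az": 0},{"dx": 0,"dy": 0,"dz": 0,"ax": 0,"ay": 0,"az": 0},{"dx": 0,"dy": 0,"dz": 0,"ax": 0,"ay": 0,"az": 0}]'

```text
time: 27.63
position: [432.7, 58.9, 173.6]
ee_rot: [3.044, -0.2, 0.617]
contact_force: [0.1, 0.5, 0.2]
width: 0.558
gripper_force: 0.0
```

Run:
```python
from m import *
from p import *
c=avg(2)
T=shot('top','t10')
# is lid up? compare with initial and locked: bright lid pixels in the top view
v=hsv(T);m=(v[...,2]>140)&(v[...,1]<40)
A=m[140:230,228:315]; ys,xs=np.where(A); print('bright rows hist',np.bincount(ys//10,minlength=9))
v0=hsv(load('top0'));A=((v0[...,2]>140)&(v0[...,1]<40))[140:230,228:315];print('initial       ',np.bincount(np.where(A)[0]//10,minlength=9))
W=shot('wrist','w10');h=hsv(W)
m=((abs(h[...,0].astype(int)-110)<6)&(h[...,1]>30)&(h[...,1]<70)&(abs(h[...,2].astype(int)-118)<15)).astype(np.uint8)
n,l,st,ce=cv2.connectedComponentsWithStats(m)
for i in range(1,n):
    if st[i,4]>150: print(st[i],ce[i],onz(W,ce[i],91))
plan(((495,50.5,163,-7.5,45),6),start=c)
```

```text
bright rows hist [  4 180  46  12   2   7  35   7   0]
initial        [  4 177  45  42  48  46  34   7   0]
at [432.7  58.9 173.6  -7.6  22.9] t 27.83 q [ 0.15 -0.69  2.22 -0.12  1.23  1.87] F [ 0.4 -0.3  0.3] w 51.9 gf 0.0
[{"dx": 0.3, "dy": 0.0, "dz": 0.19, "ax": 0.0, "ay": 0.064, "az": -0.0}, {"dx": 0.28, "dy": 0.0, "dz": 0.21, "ax": 0.0, "ay": 0.064, "az": -0.0}, {"dx": 0.28, "dy": 0.0, "dz": 0.23, "ax": 0.0, "ay": 0.065, "az": -0.0}, {"dx": 0.25, "dy": 0.0, "dz": 0.24, "ax": 0.0, "ay": 0.064, "az": -0.001}, {"dx": 0.24, "dy": 0.01, "dz": 0.26, "ax": 0.0, "ay": 0.064, "az": 0.0}, {"dx": 0.23, "dy": -0.0, "dz": 0.27, "ax": 0.001, "ay": 0.064, "az": 0.0}]
```

>>> jog_arm --steps '[{"dx": 0.3,"dy": 0,"dz": 0.19,"ax": 0,"ay": 0.064,"az": 0},{"dx": 0.28,"dy": 0,"dz": 0.21,"ax": 0,"ay": 0.064,"az": 0},{"dx": 0.28,"dy": 0,"dz": 0.23,"ax": 0,"ay": 0.064,"az": 0},{"dx": 0.25,"dy": 0,"dz": 0.24,"ax": 0,"ay": 0.064,"az": 0},{"dx": 0.24,"dy": 0,"dz": 0.26,"ax": 0,"ay": 0.064,"az": 0},{"dx": 0.23,"dy": 0,"dz": 0.27,"ax": 0,"ay": 0.064,"az": 0},{"dx": 0,"dy": 0,"dz": 0,"ax": 0,"ay": 0,"az": 0},{"dx": 0,"dy": 0,"dz": 0,"ax": 0,"ay": 0,"az": 0}]'

```text
time: 28.5
position: [494.5, 50.7, 162.6]
ee_rot: [2.851, -0.187, 1.174]
contact_force: [-0.2, -0.0, -0.4]
width: 0.562
gripper_force: 0.0
```

Run:
```python
from m import *
from p import *
c=avg(2)
W=shot('wrist','w11');h=hsv(W)
m=((abs(h[...,0].astype(int)-110)<6)&(h[...,1]>30)&(h[...,1]<70)&(abs(h[...,2].astype(int)-118)<15)).astype(np.uint8)
n,l,st,ce=cv2.connectedComponentsWithStats(m)
for i in range(1,n):
    if st[i,4]>150: print(st[i],ce[i],onz(W,ce[i],91).round(1))
plan(((549,43.6,109,-7.5,45),4),((576.7,40,81,-7.5,45),5),start=c)
```

```text
[298 176  31  34 943] [312.48144221 192.91304348] [575.1  41.   91. ]
[292 291  19  11 205] [300.98536585 296.09756098] [482.9  62.1  91. ]
[320 291  18  11 194] [328.44329897 296.04639175] [480.1  41.   91. ]
at [494.8  50.7 163.5  -7.6  44.8] t 28.65 q [ 0.17 -0.74  2.36 -0.31  0.79  2.01] F [ 0.3 -0.6  0.2] w 52.1 gf 0.0
[{"dx": 0.0, "dy": -0.0, "dz": 0.64, "ax": 0.0, "ay": 0.001, "az": -0.0}, {"dx": 0.01, "dy": -0.0, "dz": 0.65, "ax": 0.0, "ay": 0.0, "az": -0.0}, {"dx": -0.0, "dy": -0.0, "dz": 0.64, "ax": 0.001, "ay": 0.001, "az": -0.001}, {"dx": 0.0, "dy": -0.0, "dz": 0.64, "ax": -0.0, "ay": 0.001, "az": 0.0}, {"dx": -0.0, "dy": -0.0, "dz": 0.27, "ax": -0.0, "ay": -0.0, "az": 0.0}, {"dx": -0.0, "dy": -0.0, "dz": 0.26, "ax": -0.0, "ay": -0.0, "az": 0.0}, {"dx": -0.0, "dy": -0.0, "dz": 0.26, "ax": -0.0, "ay": -0.0, "az": 0.0}, {"dx": -0.0, "dy": -0.0, "dz": 0.27, "ax": -0.0, "ay": -0.0, "az": 0.0}, {"dx": -0.0, "dy": -0.0, "dz": 0.26, "ax": -0.0, "ay": -0.0, "az": 0.0}]
```

Board unmoved. Approach and grip.

>>> jog_arm --steps '[{"dx": 0,"dy": 0,"dz": 0.64,"ax": 0,"ay": 0,"az": 0},{"dx": 0,"dy": 0,"dz": 0.64,"ax": 0,"ay": 0,"az": 0},{"dx": 0,"dy": 0,"dz": 0.64,"ax": 0,"ay": 0,"az": 0},{"dx": 0,"dy": 0,"dz": 0.64,"ax": 0,"ay": 0,"az": 0},{"dx": 0,"dy": 0,"dz": 0.26,"ax": 0,"ay": 0,"az": 0},{"dx": 0,"dy": 0,"dz": 0.26,"ax": 0,"ay": 0,"az": 0},{"dx": 0,"dy": 0,"dz": 0.26,"ax": 0,"ay": 0,"az": 0},{"dx": 0,"dy": 0,"dz": 0.26,"ax": 0,"ay": 0,"az": 0},{"dx": 0,"dy": 0,"dz": 0.22,"ax": 0,"ay": 0,"az": 0},{"dx": 0,"dy": 0,"dz": 0,"ax": 0,"ay": 0,"az": 0},{"dx": 0,"dy": 0,"dz": 0,"ax": 0,"ay": 0,"az": 0}]'

```text
time: 29.57
position: [575.2, 39.8, 81.9]
ee_rot: [2.849, -0.187, 1.177]
contact_force: [-0.4, 0.1, -0.1]
width: 0.561
gripper_force: 0.0
```

>>> jog_arm --steps '[{"dx": 0,"dy": 0,"dz": 0,"ax": 0,"ay": 0,"az": 0},{"dx": 0,"dy": 0,"dz": 0,"ax": 0,"ay": 0,"az": 0},{"dx": 0,"dy": 0,"dz": 0,"ax": 0,"ay": 0,"az": 0},{"dx": 0,"dy": 0,"dz": 0,"ax": 0,"ay": 0,"az": 0},{"dx": 0,"dy": 0,"dz": 0,"ax": 0,"ay": 0,"az": 0},{"dx": 0,"dy": 0,"dz": 0,"ax": 0,"ay": 0,"az": 0},{"dx": 0,"dy": 0,"dz": 0,"ax": 0,"ay": 0,"az": 0}]' --gripper 10

```text
time: 30.15
position: [575.3, 39.8, 82.4]
ee_rot: [2.849, -0.187, 1.179]
contact_force: [-2.6, 0.8, 4.2]
width: 0.318
gripper_force: 30.0
```

Run:
```python
from m import *
from p import *
np.set_printoptions(suppress=True,precision=1)
c=avg(2)
T=load('t8');S=load('side0')
k=blob(hsv(load('top0'))[...,2]<75,(167.,194.));q=quad(k); P=np.array([onz(load('top0'),u,30)[:2] for u in q]); print(P,P.mean(0),[np.hypot(*(P[i]-P[i-1])) for i in range(4)])
up=(*(c[:3]+[0,0,40]),-7.5,45)
plan((up,3),((535,80,190,-5,40),5),((530,300,200,5,35),9),((545,388,110,13,45),4),start=c)
```

```text
[[670.1 335.5]
 [465.8 289.9]
 [433.9 441.6]
 [641.3 492.2]] [552.8 389.8] [np.float64(159.36095492964054), np.float64(209.30738104150652), np.float64(155.0327669784613), np.float64(213.50526893597507)]
at [575.4  39.9  82.4  -7.6  45. ] t 30.25 q [ 0.1 -0.4  2.3 -0.4  0.5  2.1] F [-3.5  0.1  4.8] w 29.4 gf 30.0
[{"dx": 0.31, "dy": 0.0, "dz": -0.31, "ax": 0.0, "ay": 0.0, "az": -0.0}, {"dx": 0.32, "dy": 0.0, "dz": -0.32, "ax": 0.0, "ay": 0.0, "az": -0.0}, {"dx": 0.31, "dy": 0.0, "dz": -0.31, "ax": 0.001, "ay": 0.0, "az": -0.001}, {"dx": 0.11, "dy": -0.23, "dz": -0.54, "ax": 0.006, "ay": -0.017, "az": -0.006}, {"dx": 0.1, "dy": -0.23, "dz": -0.53, "ax": 0.006, "ay": -0.017, "az": -0.006}, {"dx": 0.09, "dy": -0.24, "dz": -0.53, "ax": 0.006, "ay": -0.018, "az": -0.007}, {"dx": 0.08, "dy": -0.24, "dz": -0.53, "ax": 0.005, "ay": -0.017, "az": -0.006}, {"dx": 0.07, "dy": -0.24, "dz": -0.54, "ax": 0.006, "ay": -0.018, "az": -0.007}, {"dx": -0.04, "dy": -0.81, "dz": -0.08, "ax": 0.013, "ay": -0.01, "az": -0.015}, {"dx": -0.04, "dy": -0.81, "dz": -0.08, "ax": 0.012, "ay": -0.009, "az": -0.015}
[... 184 characters left out ...]
0.81, "dz": -0.04, "ax": 0.012, "ay": -0.009, "az": -0.016}, {"dx": 0.02, "dy": -0.82, "dz": -0.04, "ax": 0.011, "ay": -0.01, "az": -0.015}, {"dx": 0.02, "dy": -0.81, "dz": -0.02, "ax": 0.012, "ay": -0.01, "az": -0.016}, {"dx": 0.04, "dy": -0.82, "dz": -0.02, "ax": 0.011, "ay": -0.009, "az": -0.015}, {"dx": 0.06, "dy": -0.81, "dz": -0.01, "ax": 0.011, "ay": -0.01, "az": -0.016}, {"dx": -0.28, "dy": -0.72, "dz": 0.72, "ax": 0.021, "ay": 0.044, "az": -0.028}, {"dx": -0.29, "dy": -0.71, "dz": 0.73, "ax": 0.022, "ay": 0.043, "az": -0.028}, {"dx": -0.3, "dy": -0.71, "dz": 0.72, "ax": 0.023, "ay": 0.044, "az": -0.026}, {"dx": -0.31, "dy": -0.69, "dz": 0.73, "ax": 0.024, "ay": 0.043, "az": -0.025}]
```

>>> jog_arm --steps '[{"dx": 0.1,"dy": 0,"dz": -0.1,"ax": 0,"ay": 0,"az": 0},{"dx": 0.25,"dy": 0,"dz": -0.25,"ax": 0,"ay": 0,"az": 0},{"dx": 0.3,"dy": 0,"dz": -0.3,"ax": 0,"ay": 0,"az": 0},{"dx": 0.3,"dy": 0,"dz": -0.3,"ax": 0,"ay": 0,"az": 0},{"dx": 0.1,"dy": -0.23,"dz": -0.54,"ax": 0.006,"ay": -0.017,"az": -0.006},{"dx": 0.1,"dy": -0.23,"dz": -0.53,"ax": 0.006,"ay": -0.017,"az": -0.006},{"dx": 0.09,"dy": -0.24,"dz": -0.53,"ax": 0.006,"ay": -0.018,"az": -0.007},{"dx": 0.08,"dy": -0.24,"dz": -0.53,"ax": 0.005,"ay": -0.017,"az": -0.006},{"dx": 0.07,"dy": -0.24,"dz": -0.54,"ax": 0.006,"ay": -0.018,"az": -0.007},{"dx": -0.04,"dy": -0.81,"dz": -0.08,"ax": 0.013,"ay": -0.01,"az": -0.015},{"dx": -0.04,"dy": -0.81,"dz": -0.08,"ax": 0.012,"ay": -0.009,"az": -0.015},{"dx": -0.02,"dy": -0.81,"dz": -0.06,"ax": 0.012,"ay": -0.01,"az": -0.015}]'

```text
time: 31.25
position: [532.8, 154.4, 194.1]
ee_rot: [2.957, -0.043, 1.027]
contact_force: [0.3, -0.1, -1.1]
width: 0.317
gripper_force: 30.0
```

>>> jog_arm --steps '[{"dx": -0.01,"dy": -0.82,"dz": -0.06,"ax": 0.012,"ay": -0.01,"az": -0.015},{"dx": 0,"dy": -0.81,"dz": -0.04,"ax": 0.012,"ay": -0.009,"az": -0.016},{"dx": 0.02,"dy": -0.82,"dz": -0.04,"ax": 0.011,"ay": -0.01,"az": -0.015},{"dx": 0.02,"dy": -0.81,"dz": -0.02,"ax": 0.012,"ay": -0.01,"az": -0.016},{"dx": 0.04,"dy": -0.82,"dz": -0.02,"ax": 0.011,"ay": -0.009,"az": -0.015},{"dx": 0.06,"dy": -0.81,"dz": -0.01,"ax": 0.011,"ay": -0.01,"az": -0.016},{"dx": -0.28,"dy": -0.72,"dz": 0.72,"ax": 0.021,"ay": 0.044,"az": -0.028},{"dx": -0.29,"dy": -0.71,"dz": 0.73,"ax": 0.022,"ay": 0.043,"az": -0.028},{"dx": -0.3,"dy": -0.71,"dz": 0.72,"ax": 0.023,"ay": 0.044,"az": -0.026},{"dx": -0.31,"dy": -0.69,"dz": 0.73,"ax": 0.024,"ay": 0.043,"az": -0.025},{"dx": 0,"dy": 0,"dz": 0,"ax": 0,"ay": 0,"az": 0},{"dx": 0,"dy": 0,"dz": 0,"ax": 0,"ay": 0,"az": 0}]'

```text
time: 32.25
position: [544.4, 387.9, 107.6]
ee_rot: [-2.814, -0.321, -1.158]
contact_force: [0.4, -1.1, -1.7]
width: 0.321
gripper_force: 30.0
```

Run:
```python
from m import *
from p import *
c=avg(2)
W=shot('wrist','w12');h=hsv(W)
g=((abs(h[...,0].astype(int)-65)<15)&(h[...,1]>110)&(h[...,2]>40))
ys=np.where(g.any(1))[0]; zt=c[2]-23.4
for r in range(ys.min()+6,225,6):
    x=np.where(g[r])[0]; print(r,round(float(np.hypot(*(onz(W,(x.max()+.5,r),zt)-onz(W,(x.min()-.5,r),zt))[:2])),1),end=' ')
plan(((552,389.5,50,13,45),5),((552,389.5,34,13,45),4),start=c)
```

```text
181 85.4 187 85.0 193 85.4 199 85.0 205 84.6 211 85.0 217 85.4 223 85.7 at [545.3 387.9 110.2  12.9  44.9] t 32.4 q [ 0.72 -0.16  2.06 -0.63  0.62  2.47] F [ 0.2 -0.6 -1.7] w 29.7 gf 30.0
[{"dx": -0.25, "dy": -0.0, "dz": 0.32, "ax": 0.0, "ay": 0.0, "az": -0.0}, {"dx": -0.25, "dy": -0.0, "dz": 0.31, "ax": 0.001, "ay": 0.001, "az": -0.001}, {"dx": -0.25, "dy": -0.0, "dz": 0.32, "ax": -0.0, "ay": 0.0, "az": 0.0}, {"dx": -0.25, "dy": -0.0, "dz": 0.32, "ax": 0.0, "ay": 0.001, "az": -0.0}, {"dx": -0.25, "dy": -0.0, "dz": 0.31, "ax": 0.001, "ay": 0.0, "az": -0.001}, {"dx": -0.1, "dy": -0.0, "dz": 0.1, "ax": -0.0, "ay": 0.0, "az": 0.0}, {"dx": -0.09, "dy": -0.0, "dz": 0.09, "ax": -0.0, "ay": 0.0, "az": 0.0}, {"dx": -0.1, "dy": -0.0, "dz": 0.1, "ax": -0.0, "ay": 0.0, "az": 0.0}, {"dx": -0.09, "dy": -0.0, "dz": 0.09, "ax": -0.0, "ay": 0.0, "az": 0.0}]
```

The board's plane reads level (85 mm wide all along at the expected height). Lowering.

>>> jog_arm --steps '[{"dx": -0.25,"dy": 0,"dz": 0.32,"ax": 0,"ay": 0,"az": 0},{"dx": -0.25,"dy": 0,"dz": 0.31,"ax": 0,"ay": 0,"az": 0},{"dx": -0.25,"dy": 0,"dz": 0.32,"ax": 0,"ay": 0,"az": 0},{"dx": -0.25,"dy": 0,"dz": 0.32,"ax": 0,"ay": 0,"az": 0},{"dx": -0.25,"dy": 0,"dz": 0.31,"ax": 0,"ay": 0,"az": 0},{"dx": -0.1,"dy": 0,"dz": 0.1,"ax": 0,"ay": 0,"az": 0},{"dx": -0.1,"dy": 0,"dz": 0.1,"ax": 0,"ay": 0,"az": 0},{"dx": -0.1,"dy": 0,"dz": 0.1,"ax": 0,"ay": 0,"az": 0},{"dx": -0.06,"dy": 0,"dz": 0.06,"ax": 0,"ay": 0,"az": 0},{"dx": 0,"dy": 0,"dz": 0,"ax": 0,"ay": 0,"az": 0},{"dx": 0,"dy": 0,"dz": 0,"ax": 0,"ay": 0,"az": 0}]'

```text
time: 33.32
position: [551.9, 389.4, 34.1]
ee_rot: [-2.81, -0.319, -1.162]
contact_force: [0.0, 1.0, -0.9]
width: 0.322
gripper_force: 30.0
```

>>> jog_arm --steps '[{"dx": -0.04,"dy": 0,"dz": 0.04,"ax": 0,"ay": 0,"az": 0},{"dx": 0,"dy": 0,"dz": 0,"ax": 0,"ay": 0,"az": 0},{"dx": 0,"dy": 0,"dz": 0,"ax": 0,"ay": 0,"az": 0}]'

```text
time: 33.57
position: [551.9, 389.4, 32.3]
ee_rot: [-2.81, -0.319, -1.162]
contact_force: [0.3, 0.1, -1.4]
width: 0.319
gripper_force: 30.0
```

>>> jog_arm --steps '[{"dx": -0.03,"dy": 0,"dz": 0.03,"ax": 0,"ay": 0,"az": 0},{"dx": 0,"dy": 0,"dz": 0,"ax": 0,"ay": 0,"az": 0},{"dx": 0,"dy": 0,"dz": 0,"ax": 0,"ay": 0,"az": 0}]'

```text
time: 33.82
position: [551.8, 389.3, 30.8]
ee_rot: [-2.811, -0.319, -1.161]
contact_force: [0.2, -0.4, -2.1]
width: 0.326
gripper_force: 30.0
```

>>> jog_arm --steps '[{"dx": -0.02,"dy": 0,"dz": 0.02,"ax": 0,"ay": 0,"az": 0},{"dx": 0,"dy": 0,"dz": 0,"ax": 0,"ay": 0,"az": 0},{"dx": 0,"dy": 0,"dz": 0,"ax": 0,"ay": 0,"az": 0}]'

```text
time: 34.07
position: [552.1, 389.5, 30.4]
ee_rot: [-2.81, -0.319, -1.162]
contact_force: [-0.3, 0.0, 2.1]
width: 0.316
gripper_force: 30.0
```

Contact (force changed from −2 to +2 N). Release and back off.

>>> jog_arm --steps '[{"dx": 0,"dy": 0,"dz": 0,"ax": 0,"ay": 0,"az": 0},{"dx": 0,"dy": 0,"dz": 0,"ax": 0,"ay": 0,"az": 0},{"dx": 0,"dy": 0,"dz": 0,"ax": 0,"ay": 0,"az": 0},{"dx": 0,"dy": 0,"dz": 0,"ax": 0,"ay": 0,"az": 0},{"dx": 0,"dy": 0,"dz": -0.3,"ax": 0,"ay": 0,"az": 0},{"dx": 0.1,"dy": 0,"dz": -0.7,"ax": 0,"ay": 0,"az": 0},{"dx": 0.1,"dy": 0,"dz": -0.9,"ax": 0,"ay": 0,"az": 0},{"dx": 0.1,"dy": 0,"dz": -0.9,"ax": 0,"ay": 0,"az": 0},{"dx": 0.1,"dy": 0,"dz": -0.9,"ax": 0,"ay": 0,"az": 0},{"dx": 0,"dy": 0,"dz": -0.3,"ax": 0,"ay": 0,"az": 0},{"dx": 0,"dy": 0,"dz": 0,"ax": 0,"ay": 0,"az": 0},{"dx": 0,"dy": 0,"dz": 0,"ax": 0,"ay": 0,"az": 0}]' --gripper 52

```text
time: 35.07
position: [477.5, 372.7, 123.5]
ee_rot: [-2.809, -0.32, -1.162]
contact_force: [0.8, -0.1, -0.0]
width: 0.563
gripper_force: 0.0
```

Run:
```python
from m import *
from p import *
np.set_printoptions(suppress=True,precision=1)
c=avg(1);print(c.round(1),cur()[2]['time'],cur()[2]['contact_force'])
W=shot('wrist','w13');h=hsv(W)
m=((abs(h[...,0].astype(int)-110)<6)&(h[...,1]>30)&(h[...,1]<70)&(abs(h[...,2].astype(int)-118)<15)).astype(np.uint8)
n,l,st,ce=cv2.connectedComponentsWithStats(m)
for i in range(1,n):
    if st[i,4]>300: print(st[i],ce[i],onz(W,ce[i],39))
g=((abs(h[...,0].astype(int)-65)<15)&(h[...,1]>110)&(h[...,2]>40));ys=np.where(g.any(1))[0]
for r in range(ys.min()+6,225,8):
    x=np.where(g[r])[0]; a,b=onz(W,(x.max()+.5,r),7),onz(W,(x.min()-.5,r),7);print(r,round(float(np.hypot(*(a-b)[:2])),1),((a+b)/2)[:2])
T=shot('top','t13');v=hsv(T);A=((v[...,2]>140)&(v[...,1]<40))[140:230,228:315];print('lid',np.bincount(np.where(A)[0]//10,minlength=9))
```

```text
[477.6 372.5 122.5  12.9  44.9] 35.1167 [ 0.4 -0.3  0.5]
[298 186  30  34 968] [312.8 203. ] [551.7 390.1  39. ]
174 86.1 [608.2 402.7]
182 85.7 [596.9 400.7]
190 85.3 [586.4 397.7]
198 84.9 [575.9 395.9]
206 85.7 [565.9 393.6]
214 85.3 [556.4 390.8]
222 85.0 [546.9 389.2]
lid [  4 181  46  45  51  52  41   8   0]
```

Board lies flat in the middle of the tray (551.7, 390), the lid is open, and the robot is clear.

```bash
python3 -c "
from rig import hand_in
print(hand_in())"
```

```text
the job is handed in; nothing more can be done
None
```

I handed the job in at about 35 s of the 72 s allowed; the system returned no verdict. By my last measurements the board lies flat, components up, in the middle of the tray. The lid stands open after the lock, a plunger hold of about 1 s and the release, and the reel, flask and microscope were never touched as far as the readings show.

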